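# Drive jammed wheel nuts out of a long socket and sort them into the nut tray

## Robot

A 6-joint arm with a two-finger parallel gripper is mounted at the origin on a cart in front of the work surface, level with it; the furniture and walls round the work are solid. World frame = base frame: x ahead of the robot, y to its left, z up, the work surface at z = 0. Lengths are in m, angles in degrees, forces in N, time in s.
With the tool pointing down it reaches from about 0.375 to 0.75 m from the base axis. Payload 9 kg.
Tool frame: the origin (TCP) lies where the fingers leave the gripper's body, on its centre line; the fingertips stand 73 mm ahead of it and the grasp point (between the pads) lies 54 mm ahead of it (robot.tip_reach is the distance from the TCP to the fingertips, in m); z points along the fingers, y is the direction in which the jaws open and shut (so a half turn about z gives the same grasp; the last joint's range is limited). The gripper opens to 85 mm and grips with 20 to 120 N. Pads are 22 mm wide; open, the fingers measure 114 mm over their backs; the gripper's body (76 mm by 85 mm) begins 54 mm behind the grasp point. The pads swing forward as they close: fully open they stand 13 mm farther back than shut.
Start: joints at [-77.848, 5.964, 5.575, 89.605, 0, 77.527], TCP at [0.25, -0.545, 0.304] pointing down, gripper open.
Joint ranges: [-171.21, 171.21], [-48.23, 106.86], [-62.78, 66.21], [-105.2, 120.99], [-86.42, 89.51], [-180, 180]. Speed limits (degrees/s): [127.2, 127.2, 147.25, 180, 180, 180].

## Interface

Orientations are given as [roll, pitch, yaw] about the fixed x, y, z axes, in that order (R = Rz(yaw) Ry(pitch) Rx(roll)).
In Python, from plant import robot gives the robot as it stands. Calls block until the motion is done:
- robot.move_pose(position, orientation): joint-space move of the TCP to a pose.
- robot.line_to(position, vel=0.15, rotation=None, guard=None): straight line of the TCP; rotation=None keeps the orientation; vel is the mean speed in m/s. With guard (N) it stops when the force on the tool has changed by that much, and returns True; else False.
- robot.goto_joints(angles): joint-space move.
- robot.set_gripper(opening): finger opening in m; the grip force is fixed at half the most; returns when the fingers have stopped.
- robot.pause(seconds).
- robot.ik(position, orientation): joint angles nearest the present ones, or None.
- robot.observe(): the state.
- robot.grab_frame(name): name is "side" or "top"; returns the picture (384x512x3 uint8, blue, green, red); there is no depth.
- robot.get_calibration(name): a dict with "vertical_fov" (degrees; the focal length in pixels is half the picture's height over the tangent of half this angle, whatever the lens; pixels are square), "cx", "cy" (the principal point, pixels), "k1" (the pictures are not rectified: a ray, as slopes to the right and down, at radius r is drawn at 1 + k1 r^2 times it, then the intrinsics apply), "rvec" (rotation vector, rad) and "tvec" (3), from world to camera coordinates, as OpenCV has them. Camera axes: x right, y down, z forward; pixel columns grow to the right and rows downward; lengths in m; the calibration is good to about 2 mm. A picture is of the moment at which its call begins. get_calibration takes no time and is no camera call.
A pose or a line that the arm cannot do raises robot.IKError and nothing moves.
- robot.job_done(): hands the job in, once; it reports no verdict.
The state is a dict: "time": time; "q": joint angles; "qvel": joint speeds; "joint_torque": joint torques, N m; "tool_pos": TCP position; "tcp_rot": TCP orientation; "ft_force": force on the tool from outside, world axes, zero at the start; "torque": the same for the moment, N m; "gripper_width": finger opening in m.
Only numpy, scipy, OpenCV 4.12 (cv2) and the standard library are available. Lean on these libraries where they do the work, as an engineer would, in place of code of your own. Each camera call takes 0.05 s, during which the arm holds its last target. There are 200 camera calls.

## Task

Wheel nuts are jammed one on another in the long socket: tip it into the blue vee rest, blue-banded muzzle down and fully against the lips over the white tub, then lift the brass drift off its hook and push it down through the socket until every nut has dropped out. Hang the drift back on its hook and leave the empty socket in the rest. Then put each nut, with any that lay in the tub before, into a pocket of its own in the red tray, without knocking over the tub or shifting the tape measure or the brush.

Things in the scene. Friction and masses are not known exactly. Their poses are not given: they have to be found in the camera images.
- socket: long wheel-nut socket: steel tube 36 mm outside, 110 mm long, 26 mm bore open at both ends, standing upright with 2 or 3 nuts stacked inside. Origin: centre of the lower end (muzzle, blue band); z runs up the tube. Two sprung leaves in the lowest 22 mm (17 mm gap) hold the nuts in when it is lifted or tipped; a push of 6 to 18 N down the tube drives them out, right down to the muzzle
- rest: blue vee rest fixed to the bench, foot 88 x 84 mm. Origin: on the bench under it; x points down the slope, z up. Its 90-degree vee trough leans 40 degrees from the vertical, open to the upper side (+x and up), with 4 mm lips at the lower end for the socket's rim to sit on. It carries the socket's lower 65 mm; the part above stands free
- rest_exit (a point): on the rest, 85 mm above the bench (axes as the rest's): where the centre of the muzzle lies when the socket is fully down in the rest. The socket's axis then runs up and back from here along (-0.643, 0, 0.766). The tub is below
- drift: brass drift, 0.2 kg: rod 14 mm thick, 110 mm long; steel collar 34 mm across, 110 to 118 mm from the tip; square wooden handle 24 x 24 mm, 118 to 192 mm from the tip. Origin: the tip; z runs up to the handle, x and y are square to the handle's faces. Hangs upright by its collar in the rack's left fork. With the collar on the socket's upper end the tip just reaches the muzzle
- hook_seat (a point): left forked hook of the fixed grey tool rack, 130 mm above the bench: the point on top of its prongs over which the drift's collar is centred (z up). The prongs, 18 mm apart, run along x and are open to -x (front), where the tips turn up 7 mm, 21 mm in front of this point; the back plate is 44 mm behind, 138 mm high. A green screwdriver in the fork 80 mm along -y is no part of the job
- tub: round white plastic tub under the lower end of the rest, to catch the nuts, 0.35 kg, loose: 156 mm across the rim, 124 mm across the floor inside, 52 mm high, floor 2 mm thick, thin flared wall that can be pinched at the rim to drag it over the bench. Origin: centre of its underside
- nut_tray: red tray with a row of five square pockets, loose, 0.35 kg, 46 x 194 x 16.5 mm. Origin: centre of its underside; the row runs along y, z is up; floor 3 mm thick, walls 4 to 5 mm thick. It lies between the green vice and the tools on the wall: a gripper has most room there about x = 0.6 m
- pocket_1 (a point): middle of pocket 1 of the nut tray, 13 mm above the tray's underside; the pocket is 36 x 34 mm (tray x by y), 13.5 mm deep, pitch 38 mm, and takes one nut in any attitude
- pocket_2 (a point): middle of pocket 2 of the nut tray, 13 mm above the tray's underside; the pocket is 36 x 34 mm (tray x by y), 13.5 mm deep, pitch 38 mm, and takes one nut in any attitude
- pocket_3 (a point): middle of pocket 3 of the nut tray, 13 mm above the tray's underside; the pocket is 36 x 34 mm (tray x by y), 13.5 mm deep, pitch 38 mm, and takes one nut in any attitude
- pocket_4 (a point): middle of pocket 4 of the nut tray, 13 mm above the tray's underside; the pocket is 36 x 34 mm (tray x by y), 13.5 mm deep, pitch 38 mm, and takes one nut in any attitude
- pocket_5 (a point): middle of pocket 5 of the nut tray, 13 mm above the tray's underside; the pocket is 36 x 34 mm (tray x by y), 13.5 mm deep, pitch 38 mm, and takes one nut in any attitude
- nut_1: wheel nut: bright steel hexagon 21 mm across flats, 24 mm across corners, 20.5 mm long with a domed closed end (towards +z) and a cone at the open end, 0.05 kg; in the socket. Origin: its middle, 10 mm from the open end
- nut_2: wheel nut: bright steel hexagon 21 mm across flats, 24 mm across corners, 20.5 mm long with a domed closed end (towards +z) and a cone at the open end, 0.05 kg; in the socket. Origin: its middle, 10 mm from the open end
- nut_3: wheel nut: bright steel hexagon 21 mm across flats, 24 mm across corners, 20.5 mm long with a domed closed end (towards +z) and a cone at the open end, 0.05 kg; on top in the socket, if present. Origin: its middle, 10 mm from the open end
- nut_4: wheel nut: bright steel hexagon 21 mm across flats, 24 mm across corners, 20.5 mm long with a domed closed end (towards +z) and a cone at the open end, 0.05 kg; lies in the tub already, if present. Origin: its middle, 10 mm from the open end
- nut_5: wheel nut: bright steel hexagon 21 mm across flats, 24 mm across corners, 20.5 mm long with a domed closed end (towards +z) and a cone at the open end, 0.05 kg; lies in the tub already, if present. Origin: its middle, 10 mm from the open end
- tape_measure: yellow tape measure, 35 x 70 x 66 mm, loose on the bench, no part of the job. Origin: centre of its underside
- brush: small dark red brush, 25 x 66 x 12 mm, loose on the bench, no part of the job. Origin: centre of its underside
Things that resemble listed ones, but are neither listed nor needed, are in the scene too. Of the things that look like the socket, take the one that is farthest to the robot's left at the start.

How it is judged (in metres and radians):
On the way, in this order (a step that is already met when the one before it is completed fails the run):
1. the socket lies tipped in the vee rest, its muzzle at the lips (angle between socket's own z axis and vertical between 0.62 and 0.77 rad and distance between socket and rest_exit below 0.01 m), for 0.2 s.
2. the drift is pushed down inside the tipped socket, past the middle (all of step 1 and z of drift in the frame of socket between -0.02 and 0.06 m and x of drift in the frame of socket between -0.013 and 0.013 m and y of drift in the frame of socket between -0.013 and 0.013 m), for 0.1 s.
3. every nut has dropped out of the socket (height (world z) of each of nut_1, nut_2, nut_3, nut_4, nut_5 below 0.06 m), for 0.2 s.
At the end, for the whole second after the job is handed in: each nut at rest, its middle within 14 mm of a pocket's point; socket in the rest, leaning 0.62 to 0.77 rad, muzzle within 10 mm of the exit point; drift hanging in its hook, tilt under 0.12 rad, tip within 14 mm of the hook's axis and 12 to 26 mm above the bench; tray level (all of step 1 and (distance between nut_1 and pocket_1 below 0.014 m or distance between nut_1 and pocket_2 below 0.014 m or distance between nut_1 and pocket_3 below 0.014 m or distance between nut_1 and pocket_4 below 0.014 m or distance between nut_1 and pocket_5 below 0.014 m) and (distance between nut_2 and pocket_1 below 0.014 m or distance between nut_2 and pocket_2 below 0.014 m or distance between nut_2 and pocket_3 below 0.014 m or distance between nut_2 and pocket_4 below 0.014 m or distance between nut_2 and pocket_5 below 0.014 m) and (distance between nut_3 and pocket_1 below 0.014 m or distance between nut_3 and pocket_2 below 0.014 m or distance between nut_3 and pocket_3 below 0.014 m or distance between nut_3 and pocket_4 below 0.014 m or distance between nut_3 and pocket_5 below 0.014 m) and (distance between nut_4 and pocket_1 below 0.014 m or distance between nut_4 and pocket_2 below 0.014 m or distance between nut_4 and pocket_3 below 0.014 m or distance between nut_4 and pocket_4 below 0.014 m or distance between nut_4 and pocket_5 below 0.014 m) and (distance between nut_5 and pocket_1 below 0.014 m or distance between nut_5 and pocket_2 below 0.014 m or distance between nut_5 and pocket_3 below 0.014 m or distance between nut_5 and pocket_4 below 0.014 m or distance between nut_5 and pocket_5 below 0.014 m) and linear speed of each of nut_1, nut_2, nut_3, nut_4, nut_5 below 0.02 m/s and angle between drift's own z axis and vertical below 0.12 rad and horizontal distance between drift and hook_seat below 0.014 m and height (world z) of drift between 0.012 and 0.026 m and linear speed of drift below 0.03 m/s and angle between nut_tray's own z axis and vertical below 0.1 rad); the robot touches nothing.
It fails at once if the tape measure or the brush is shifted by more than 3 cm (distance of any of tape_measure, brush from where it was at the start of the episode above 0.03 m).
It fails at once if the tub is knocked over (angle between tub's own z axis and vertical above 0.7 rad).
Of nut_3, nut_4, nut_5 only 1 to 3 are there at a start; the rules pass over those that are not, and their reading is None.
At some moment in a run one of tub, nut_tray may be knocked a few centimetres aside while the robot is not near it.
It also fails if it takes over 210 s, if anything falls off the work surface, if the arm or the gripper's body presses on something with over 40 N, if the wrist force passes 120 N, or if a joint passes its speed limit or range.

## Working session

There is one attempt and no reset: what is moved stays moved. The work goes in short steps, each a Python script; the robot and the scene stay as the last script left them, time stands still between calls to the robot, and variables do not carry over. Pictures are saved under pics/ and viewed, about 12 in all and at most 16, crops included, and the job is handed in when it is done.

```bash
mkdir -p pics; ls; python3 - <<'E'
from plant import robot
import cv2
for n in("side","top"):
    cv2.imwrite(f"pics/{n}0.png",robot.grab_frame(n)); print(n,robot.get_calibration(n))
o=robot.observe();print(o)
E
```

```text
pics
side {'vertical_fov': 57.866015276952645, 'cx': 251.59834162011322, 'cy': 192.84192771716616, 'k1': -0.0059875136696798574, 'rvec': array([ 2.0190736 , -0.1014182 ,  0.07621329]), 'tvec': array([-0.48738944,  0.00721888,  1.11626241])}
top {'vertical_fov': 57.27166714573827, 'cx': 248.49017176962894, 'cy': 188.1553963415074, 'k1': -0.06637281490860562, 'rvec': array([ 2.18600717, -2.19610716,  0.06529044]), 'tvec': array([-0.24165693,  0.47126649,  0.96686332])}
{'time': 0.1, 'q': array([-7.78472399e+01,  5.99306395e+00,  5.53207286e+00,  8.96055681e+01,
        9.99785267e-04,  7.75260824e+01]), 'qvel': array([-0.04045192, -0.04393933,  0.08222469, -0.00944986, -0.0016652 ,
       -0.05548852]), 'joint_torque': array([ 5.71572586e-03, -5.58201885e+01,  5.04722714e+01,  1.30016799e-02,
       -2.75291413e-04,  3.98809732e-06]), 'tool_pos': array([ 0.24998245, -0.54520658,  0.3032272 ]), 'tcp_rot': array([-1.79935228e+02, -1.53526379e-02,  2.46266685e+01]), 'ft_force': array([-0.21763752,  0.77538033,  0.01591462]), 'torque': array([ 0.05085465,  0.0239092 , -0.01063906]), 'gripper_width': 0.08559425795575372}
```

View pics/side0.png

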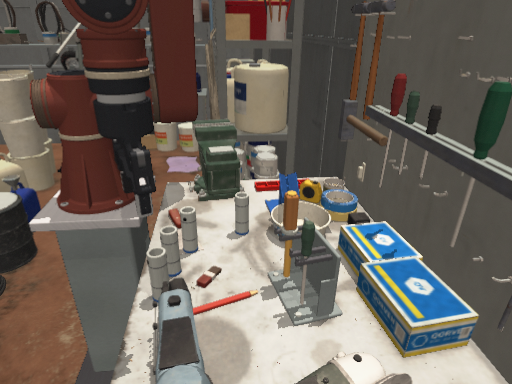

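View pics/top0.png

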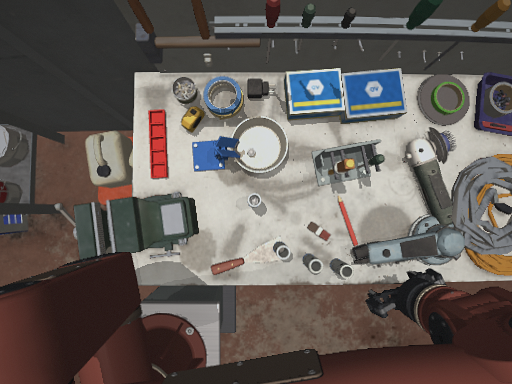

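```bash
cat > h.py <<'E'
import numpy as np, cv2
from plant import robot
from scipy.spatial.transform import Rotation as Ro
def cam(n):
    c=robot.get_calibration(n); f=192/np.tan(np.radians(c["vertical_fov"]/2))
    return c,f,cv2.Rodrigues(c["rvec"])[0],np.array(c["tvec"])
def ray(n,p):
    c,f,R,t=cam(n); d=np.array([(p[0]-c["cx"])/f,(p[1]-c["cy"])/f]); u=d.copy()
    for _ in range(20): u=d/(1+c["k1"]*(u@u))
    v=R.T@np.array([*u,1]); return -R.T@t, v/np.linalg.norm(v)
def plane(n,p,z):
    o,v=ray(n,p); return o+v*(z-o[2])/v[2]
def proj(n,X):
    c,f,R,t=cam(n); q=R@np.asarray(X,float)+t; u=q[:2]/q[2]; u=u*(1+c["k1"]*(u@u))
    return u*f+[c["cx"],c["cy"]]
def tri(ps,pt):
    a,u=ray("side",ps); b,v=ray("top",pt)
    A=np.stack([u,-v],1); s=np.linalg.lstsq(A,b-a,rcond=None)[0]
    P,Q=a+u*s[0],b+v*s[1]; return (P+Q)/2,np.linalg.norm(P-Q)
def crop(name,img,x0,y0,x1,y1,k): cv2.imwrite(f"pics/{name}.png",cv2.resize(img[y0:y1,x0:x1],None,fx=k,fy=k,interpolation=cv2.INTER_CUBIC))
E
python3 - <<'E'
from h import *
np.set_printoptions(precision=3,suppress=True)
print("cams",ray("side",(0,0))[0],ray("top",(0,0))[0])
for nm,p,z in [("socktop",(254,200),.11),("tubrim",(262,145),.052),("traya",(157,111),.0165),("trayb",(159,177),.0165),("drift",(345,165),.19),("rack",(318,168),.0),("tape",(191,118),.066),("brush?",(319,232),.012),("t1",(284,250),.11),("t2",(315,264),.11),("t3",(345,269),.11),("rest",(207,155),0.0)]: print(nm,plane("top",p,z))
s=cv2.imread("pics/side0.png");t=cv2.imread("pics/top0.png")
crop("s1",s,220,165,360,270,5.7); crop("t1",t,140,70,280,175,5.7)
E
```

```text
cams [ 0.374 -1.047  0.496] [ 0.412 -0.244  0.993]
socktop [ 0.435 -0.258  0.11 ]
tubrim [ 0.585 -0.281  0.052]
traya [0.691 0.015 0.016]
trayb [0.502 0.007 0.016]
drift [ 0.512 -0.467  0.19 ]
rack [ 0.528 -0.442  0.   ]
tape [ 0.657 -0.09   0.066]
brush? [ 0.347 -0.44   0.012]
t1 [ 0.309 -0.332  0.11 ]
t2 [ 0.274 -0.409  0.11 ]
t3 [ 0.261 -0.484  0.11 ]
rest [ 0.566 -0.126  0.   ]
```

View pics/s1.png

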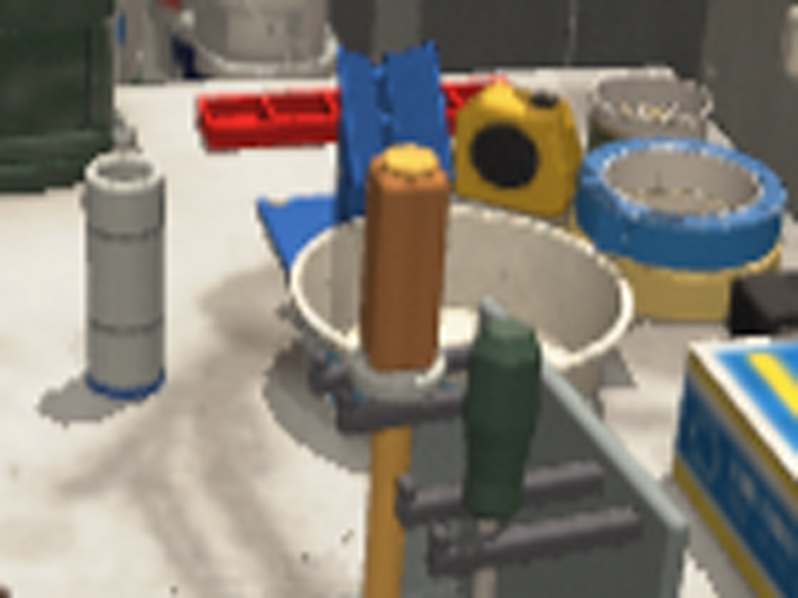

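View pics/t1.png

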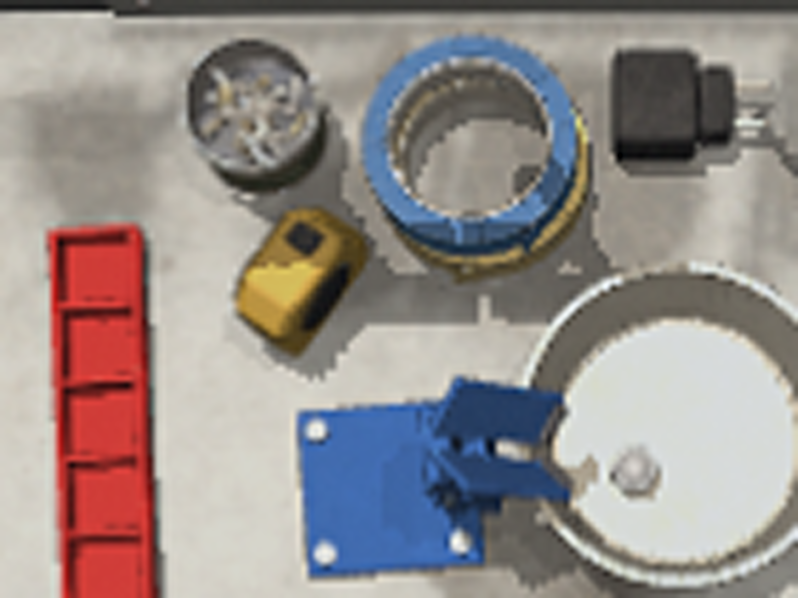

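```bash
python3 - <<'E'
from h import *
t=cv2.imread("pics/top0.png")
crop("t2",t,235,105,395,215,5)
E
```

```text
(no output)
```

View pics/t2.png

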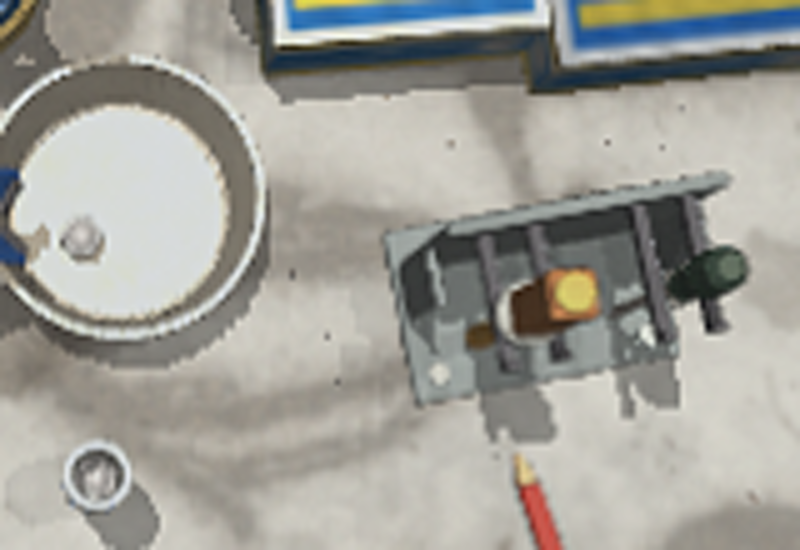

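```bash
python3 - <<'E'
from h import *
np.set_printoptions(precision=4,suppress=True)
T=lambda x,y:(x/5+235-.4,y/5+105-.4); S=lambda x,y:(x/5.7+220-.4,y/5.7+165-.4); U=lambda x,y:(x/5.7+140-.4,y/5.7+70-.4)
print("socket top",plane("top",T(97,474),.11),tri(S(126,171),T(97,474)))
print("socket bottom front side-view", plane("side",S(125,392),0), "ctr top line", plane("side",S(126,171),.11))
print("handle top",plane("top",T(574,292),.212),tri(S(411,160),T(574,292)))
pts=[plane("top",T(*p),z) for p,z in [((487,236),.13),((508,368),.137),((540,226),.13),((562,356),.137),((405,400),0),((388,235),0)]]
for p in pts: print("rack",p)
d=(pts[0]+pts[2]-pts[1]-pts[3])[:2]; print("prong yaw",np.degrees(np.arctan2(d[1],d[0])))
m=(pts[1]+pts[3])/2; d/=np.linalg.norm(d); print("seat est",m[:2]+d*.021, "tips mid",m)
for p,z in[((448,222),.138),((728,176),.138),]: print("plate top",plane("top",T(*p),z))
print("collar tri-ish side",plane("side",S(402,385),.13))
for n,p in dict(TL=(300,412),BL=(310,577),BR=(485,560)).items(): print("foot",n,plane("top",U(*p),.005))
# wing tips
print("upper wing tips", tri(S(340,45),U(430,535)) , tri(S(435,42),U(457,378)))
for p in[(565,395),(572,497)]:
  for z in (.09,.1): print("low",z,plane("top",U(*p),z))
print("tub rim ctr",plane("top",(260.5,144.5),.052))
print("tub floor", plane("top",T(122,211),.002))
print("nut",plane("top",T(82,238),.013))
for p in [(50,228),(138,226)]: print("tray",plane("top",U(*p),.0165))
E
```

```text
socket top [ 0.4361 -0.2575  0.11  ] (array([ 0.4363, -0.2576,  0.1086]), np.float64(0.0004278500099794273))
socket bottom front side-view [ 0.4348 -0.2689  0.    ] ctr top line [ 0.4363 -0.2604  0.11  ]
handle top [ 0.5139 -0.471   0.212 ] (array([ 0.5139, -0.4706,  0.2132]), np.float64(0.0002722597743417424))
rack [ 0.5528 -0.4518  0.13  ]
rack [ 0.4863 -0.4591  0.137 ]
rack [ 0.5578 -0.4785  0.13  ]
rack [ 0.4921 -0.486   0.137 ]
rack [ 0.4802 -0.4343  0.    ]
rack [ 0.5747 -0.4262  0.    ]
prong yaw 6.408607189057553
seat est [ 0.5101 -0.4702] tips mid [ 0.4892 -0.4726  0.137 ]
plate top [ 0.5585 -0.4307  0.138 ]
plate top [ 0.5815 -0.5715  0.138 ]
collar tri-ish side [ 0.5145 -0.4771  0.13  ]
foot TL [ 0.6034 -0.0843  0.005 ]
foot BL [ 0.5205 -0.0899  0.005 ]
foot BR [ 0.5285 -0.1768  0.005 ]
upper wing tips (array([ 0.5373, -0.1626,  0.1256]), np.float64(0.023968393018619916)) (array([ 0.5939, -0.1731,  0.1305]), np.float64(0.000662611155612783))
low 0.09 [ 0.5939 -0.219   0.09  ]
low 0.1 [ 0.5919 -0.2193  0.1   ]
low 0.09 [ 0.547  -0.2221  0.09  ]
low 0.1 [ 0.5455 -0.2223  0.1   ]
tub rim ctr [ 0.586  -0.2768  0.052 ]
tub floor [ 0.5887 -0.2743  0.002 ]
nut [ 0.5715 -0.2513  0.013 ]
tray [0.6953 0.0401 0.0165]
tray [ 0.6957 -0.0042  0.0165]
```

```bash
cat >> h.py <<'E'
np.set_printoptions(precision=4,suppress=True)
xr=np.array([.08,-.997,0]); xr/=np.linalg.norm(xr); Z=np.array([0,0,1.]); ry=np.cross(Z,xr)
A=-.643*xr+.766*Z; N=.766*xr+.643*Z
EXIT=np.array([.5705,-.218,.085])
def rpy(z,y):
    z=np.array(z)/np.linalg.norm(z); y=np.array(y)-z*np.dot(z,y); y/=np.linalg.norm(y)
    return Ro.from_matrix(np.stack([np.cross(y,z),y,z],1)).as_euler("xyz",degrees=True)
def down(yaw): # yaw of jaw axis
    return rpy([0,0,-1],[np.cos(np.radians(yaw)),np.sin(np.radians(yaw)),0])
def st(*k):
    o=robot.observe(); print(round(o["time"],1),"pos",o["tool_pos"],"rot",o["tcp_rot"],"F",o["ft_force"],"w",round(o["gripper_width"],4))
    return o
def save(nm):
    s,t=robot.grab_frame("side"),robot.grab_frame("top"); cv2.imwrite(f"pics/{nm}s.png",s); cv2.imwrite(f"pics/{nm}t.png",t); return s,t
E
python3 - <<'E'
from h import *
for sg in (1,-1):
  for nm,p,o in [("sock",[.436,-.2578,.147],down(4.6) if sg>0 else down(184.6)),("rest",EXIT+A*.147,rpy(-A,sg*ry)),("resthi",EXIT+A*.167+N*.06,rpy(-A,sg*ry)),("drift",[.514,-.4708,.244],down(4.6) if sg>0 else down(184.6)),("dr_in",EXIT+A*.22,rpy(-A,sg*ry)),("dr_hi",EXIT+A*.35,rpy(-A,sg*ry)),("dr_hi2",EXIT+A*.35+N*.06,rpy(-A,sg*ry))]:
    print(sg,nm,np.array(p),o,robot.ik(p,o))
E
```

```text
1 sock [ 0.436  -0.2578  0.147 ] [180.    0.   94.6] [-45.4201  -8.6995 -25.242   73.4574   0.      39.9799]
1 rest [ 0.5629 -0.1238  0.1976] [180.      40.011   94.5876] [-11.088   -5.6445 -23.1508  59.715  -38.2447  69.8775]
1 resthi [ 0.5656 -0.1568  0.2515] [180.      40.011   94.5876] [-14.4575  -7.8987 -19.7187  62.8616 -37.4264  65.7384]
1 drift [ 0.514  -0.4708  0.244 ] [180.    0.   94.6] [-53.2037  23.1542  19.1713  86.0171   0.      32.1963]
1 dr_in [ 0.5592 -0.077   0.2535] [180.      40.011   94.5876] [ -6.2051  -5.7282 -17.1568  69.6383 -39.1654  76.0238]
1 dr_hi [0.5525 0.0063 0.3531] [180.      40.011   94.5876] [  2.589   -1.4047  -2.4821  87.2456 -39.9817  87.3913]
1 dr_hi2 [ 0.5562 -0.0395  0.3917] [180.      40.011   94.5876] [ -2.2445  -3.6682  -0.7274  87.2382 -39.6703  81.1094]
-1 sock [ 0.436  -0.2578  0.147 ] [180.    0.  -85.4] [ -45.4201   -8.6995  -25.242    73.4574    0.     -140.0201]
-1 rest [ 0.5629 -0.1238  0.1976] [180.     -40.011  -85.4124] [ -11.088    -5.6445  -23.1508   59.715   -38.2447 -110.1225]
-1 resthi [ 0.5656 -0.1568  0.2515] [180.     -40.011  -85.4124] [ -14.4575   -7.8987  -19.7187   62.8616  -37.4264 -114.2616]
-1 drift [ 0.514  -0.4708  0.244 ] [180.    0.  -85.4] [ -53.2037   23.1542   19.1713   86.0171    0.     -147.8037]
-1 dr_in [ 0.5592 -0.077   0.2535] [180.     -40.011  -85.4124] [  -6.2051   -5.7282  -17.1568   69.6383  -39.1654 -103.9762]
-1 dr_hi [0.5525 0.0063 0.3531] [180.     -40.011  -85.4124] [  2.589   -1.4047  -2.4821  87.2456 -39.9817 -92.6087]
-1 dr_hi2 [ 0.5562 -0.0395  0.3917] [180.     -40.011  -85.4124] [ -2.2445  -3.6682  -0.7274  87.2382 -39.6703 -98.8906]
```

```bash
python3 - <<'E'
from h import *
D=down(4.6); Rr=rpy(-A,ry); L=.147
robot.set_gripper(.065)
robot.move_pose([.436,-.2578,.26],D)
robot.line_to([.436,-.2578,L],vel=.12); st()
robot.set_gripper(.02); st()
robot.line_to([.436,-.2578,.3],vel=.15)
robot.move_pose(EXIT+A*(L+.03)+N*.06,Rr); st()
print(robot.line_to(EXIT+A*(L+.010)+N*.012,vel=.1,guard=8)); st()
print(robot.line_to(EXIT+A*(L+.010)-N*.008,vel=.03,guard=4)); st()
save("a")
s=cv2.imread("pics/as.png");t=cv2.imread("pics/at.png")
a=cv2.resize(s[150:250,200:360],None,fx=5,fy=5);b=cv2.resize(t[80:160,170:298],None,fx=6.25,fy=6.25);cv2.imwrite("pics/a.png",cv2.resize(np.vstack([a,b[:,:800]]),None,fx=.6,fy=.6))
E
```

```text
2.8 pos [ 0.4363 -0.2582  0.1479] rot [179.9515   0.0578  94.5944] F [-0.2125 -0.7407  0.2088] w 0.0649
3.2 pos [ 0.4364 -0.2581  0.148 ] rot [179.9401   0.0655  94.6019] F [-0.7632  0.9454  6.2246] w 0.0359
5.2 pos [ 0.5647 -0.1495  0.258 ] rot [-179.8468   39.9169   94.7744] F [ 0.2136 -0.374  -3.8493] w 0.0363
False
5.8 pos [ 0.5632 -0.1265  0.213 ] rot [-179.9932   40.0214   94.6007] F [-0.7768  0.2682 -3.3599] w 0.0361
True
6.2 pos [ 0.5633 -0.1207  0.2085] rot [179.8426  40.1238  94.4505] F [ 3.5831 -2.6357  0.9172] w 0.0358
```

View pics/a.png

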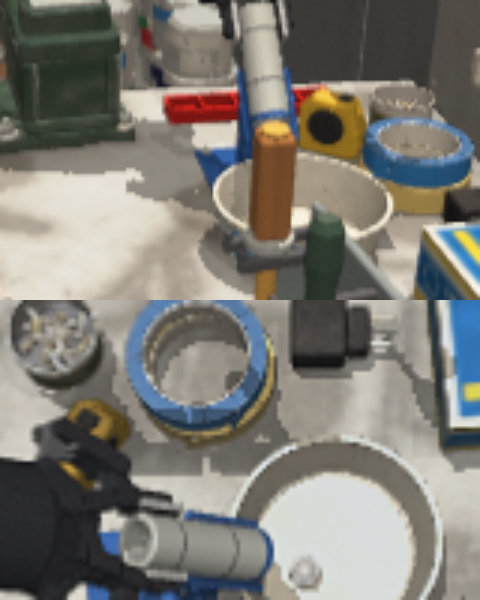

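```bash
python3 - <<'E'
from h import *
def rel():
    d=robot.observe()["tool_pos"]-EXIT; print("A,N,y",d@A,d@N,d@ry)
L=.147
rel()
p=robot.observe()["tool_pos"]
robot.line_to(p+ry*.0015+N*.0005,vel=.03)
print(robot.line_to(p+ry*.0015-N*.006,vel=.02,guard=5)); st(); rel()
p=robot.observe()["tool_pos"]
print(robot.line_to(p-A*.025,vel=.03,guard=6)); st(); rel()
robot.set_gripper(.055); robot.pause(.4); st()
p=robot.observe()["tool_pos"]
robot.line_to(p+A*.09,vel=.2)
robot.move_pose([.514,-.38,.36],down(6))
save("b")
s=cv2.imread("pics/bs.png");t=cv2.imread("pics/bt.png")
a=cv2.resize(s[150:250,200:360],None,fx=5,fy=5);b=cv2.resize(t[80:160,170:298],None,fx=6.25,fy=6.25);cv2.imwrite("pics/b.png",cv2.resize(np.vstack([a,b[:,:800]]),None,fx=.6,fy=.6))
E
```

```text
A,N,y 0.1572874091751957 0.004750677294402386 0.0006333326314475404
True
6.8 pos [ 0.5649 -0.1198  0.2075] rot [-179.9478   40.0817   94.55  ] F [ 2.8426 -2.9611  1.2484] w 0.0357
A,N,y 0.15705833762163224 0.0033921316136452245 0.0023079154401715526
True
7.3 pos [ 0.5658 -0.127   0.1994] rot [-179.9654   40.0498   94.5769] F [-1.4263  3.9251  6.4462] w 0.0355
A,N,y 0.14618898698348326 0.003767847567839655 0.002641365161243878
8.0 pos [ 0.5662 -0.1269  0.1998] rot [179.9497  40.0747  94.515 ] F [ 0.0903 -0.0879  0.4439] w 0.0552
```

View pics/b.png

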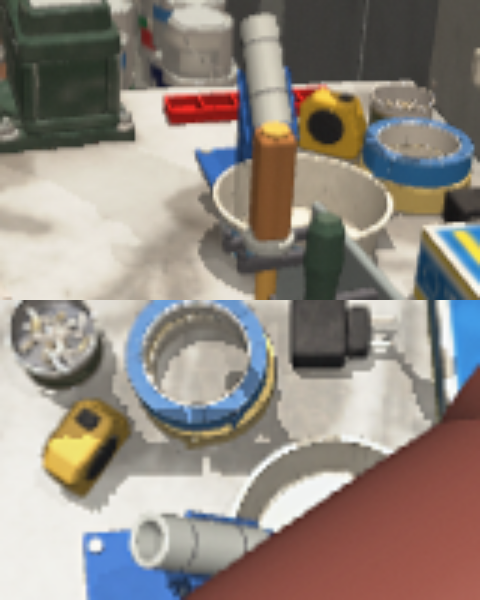

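```bash
python3 - <<'E'
from h import *
t=cv2.imread("pics/bt.png");s=cv2.imread("pics/bs.png")
E2=EXIT+N*.0035+ry*.002
U=E2+A*.11
print("expected",U,proj("top",U),proj("side",U), "muzzle",E2)
print("tri",tri((285.6,156.5),(208.8,144.4)))
for i,(im,n) in enumerate([(t,"top"),(s,"side")]):
    x,y=proj(n,U).astype(int); c=im[y-22:y+28,x-25:x+25]; c=cv2.resize(c,(400,400),interpolation=cv2.INTER_CUBIC)
    for a in np.linspace(0,6.28,9):
        pass
    th=np.linspace(0,2*np.pi,60); 
    for a in th:
        q=(proj(n,U+.018*(np.cos(a)*N+np.sin(a)*ry))-[x-25,y-22])*8; cv2.circle(c,tuple(int(v)+4 for v in q),1,(0,0,255),-1)
    cv2.imwrite(f"pics/c{i}.png",c)
cv2.imwrite("pics/c.png",np.hstack([cv2.imread("pics/c0.png"),cv2.imread("pics/c1.png")]))
E
```

```text
expected [ 0.5671 -0.15    0.1715] [208.5923 143.4387] [285.4252 155.449 ] muzzle [ 0.5727 -0.2205  0.0873]
tri (array([ 0.5665, -0.1503,  0.1684]), np.float64(0.0022956221945888023))
```

View pics/c.png

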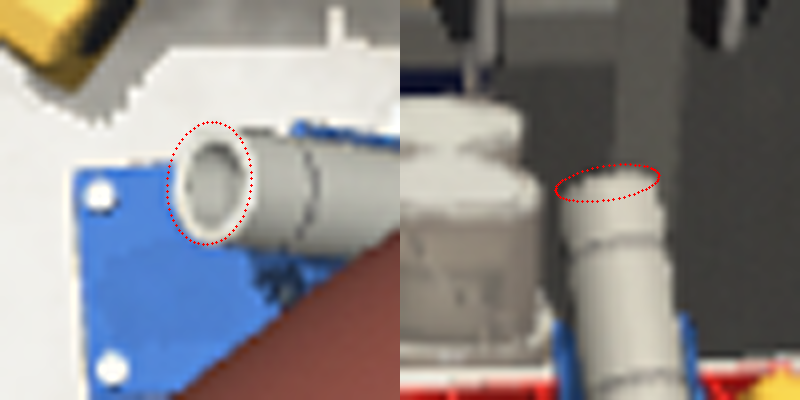

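```bash
cat >> h.py <<'E'
M=EXIT+N*.0035+ry*.002
DP=np.array([.514,-.4708,.242]); PR=np.array([np.cos(np.radians(6.5)),np.sin(np.radians(6.5)),0]); G=.222
E
python3 - <<'E'
from h import *
robot.set_gripper(.05)
robot.move_pose(DP+[0,0,.06],down(6.5))
print(robot.line_to(DP,vel=.1,guard=8)); st()
robot.set_gripper(.01); st()
robot.line_to(DP+[0,0,.014],vel=.05); st()
robot.line_to(DP+[0,0,.016]-PR*.07,vel=.1)
robot.line_to(DP+[0,0,.16]-PR*.07,vel=.2); st()
robot.move_pose(M+A*(.13+G),rpy(-A,ry)); st()
save("d")
s=cv2.imread("pics/ds.png");t=cv2.imread("pics/dt.png")
cv2.imwrite("pics/d.png",np.hstack([cv2.resize(s[120:240,230:330],(480,576),interpolation=2),cv2.resize(t[110:200,190:290],(320,288),interpolation=2).repeat(2,0)[:576] if 0 else cv2.copyMakeBorder(cv2.resize(t[110:200,200:280],(320,360),interpolation=2),0,216,0,0,0)]))
E
```

```text
False
11.3 pos [ 0.5143 -0.4708  0.2431] rot [179.9627   0.0635  96.517 ] F [ 1.0042 -0.6579 -0.0303] w 0.0503
11.7 pos [ 0.5142 -0.4712  0.2432] rot [179.9507   0.0876  96.4973] F [0.1142 0.5368 4.8076] w 0.0235
12.1 pos [ 0.5141 -0.4709  0.2561] rot [179.994    0.0102  96.4988] F [ 0.2141  0.1844 -2.191 ] w 0.0233
13.8 pos [ 0.4446 -0.4786  0.4008] rot [-179.9688   -0.0732   96.5157] F [-0.6503  0.9868 -2.5771] w 0.0232
15.5 pos [0.5548 0.0042 0.3569] rot [-179.9877   39.9946   94.5191] F [ 0.4595  0.6864 -1.851 ] w 0.0235
```

View pics/d.png

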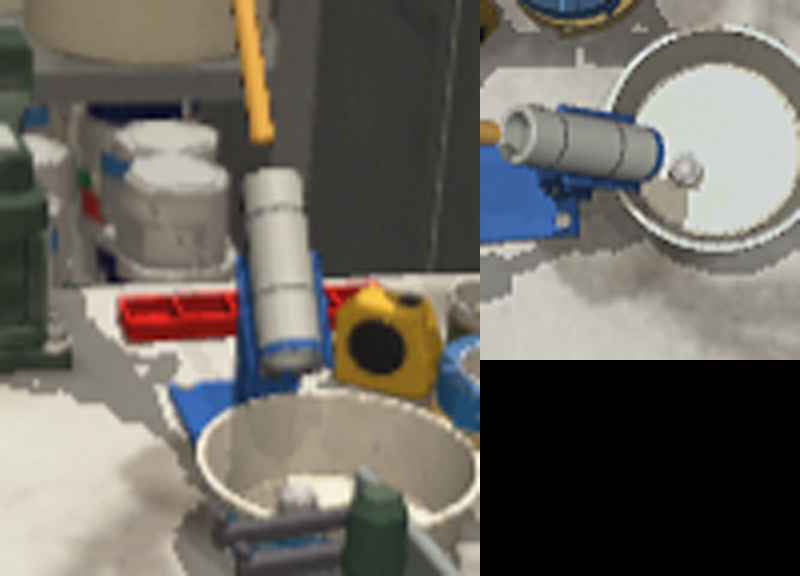

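```bash
python3 - <<'E'
from h import *
G=.223
def rel(): d=robot.observe()["tool_pos"]-M; print("tip A",d@A-G,"N",d@N,"y",d@ry)
for a,v,g in [(.1,.1,10),(.075,.06,12),(.05,.04,35),(.03,.04,35),(.015,.04,35),(.001,.03,35)]:
    h=robot.line_to(M+A*(a+G),vel=v,guard=g); o=robot.observe(); print(a,h,o["ft_force"]@A,o["ft_force"]); rel()
    
save("e")
s=cv2.imread("pics/es.png");t=cv2.imread("pics/et.png")
cv2.imwrite("pics/e.png",np.hstack([cv2.resize(s[140:240,230:330],(480,480),interpolation=2),cv2.copyMakeBorder(cv2.resize(t[110:200,200:280],(320,360),interpolation=2),0,120,0,0,0)]))
E
```

```text
0.1 False -1.4177749175772374 [ 0.3155 -0.5323 -1.3843]
tip A 0.09979476105878368 N 0.00033078218312881935 y -0.00021074973614028727
0.075 False -1.351939417405709 [ 0.3314 -0.1385 -1.6268]
tip A 0.07490469185146989 N 5.328900272827397e-06 y -0.000170669902718407
0.05 False 5.760514605759607 [-0.2354  2.625   5.308 ]
tip A 0.05066495254498757 N 0.0007414133424746283 y 0.00030623753270762194
0.03 False 0.6365686152547615 [ 0.6699  2.3303 -1.0738]
tip A 0.02974090432749829 N -0.00044876613324094927 y -0.0002582715972679426
0.015 False 1.677984178132716 [ 1.9237  3.1283 -0.2978]
tip A 0.014994016238490837 N 1.158593888331283e-05 y -2.4736041281057594e-05
0.001 False -2.5507199088642767 [-1.4977 -2.3935 -1.4278]
tip A 0.0005281518411290598 N 6.148933472591156e-05 y -0.00037448389376490074
```

View pics/e.png

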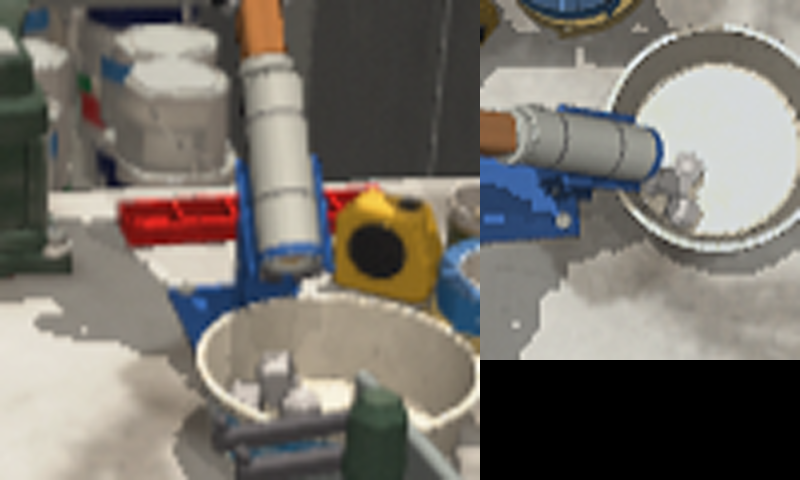

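```bash
python3 - <<'E'
from h import *
G=.223
def rel(): d=robot.observe()["tool_pos"]-M; print("tip A",d@A-G,"N",d@N,"y",d@ry)
print(robot.line_to(M+A*(-.004+G),vel=.02,guard=10)); st(); rel()
robot.line_to(M+A*(.135+G),vel=.15); st()
robot.move_pose(DP+[0,0,.16]-PR*.07,down(6.5))
robot.line_to(DP+[0,0,.017]-PR*.07,vel=.15); st()
save("f")
s=cv2.imread("pics/fs.png");t=cv2.imread("pics/ft.png")
cv2.imwrite("pics/f.png",np.hstack([cv2.resize(s[150:300,220:340],(480,600),interpolation=2),cv2.copyMakeBorder(cv2.resize(t[105:205,205:285],(320,400),interpolation=2),0,200,0,0,0)]))
E
```

```text
True
19.6 pos [ 0.5617 -0.0789  0.257 ] rot [179.9256  40.0434  94.5759] F [-0.7294  2.7453  4.5361] w 0.0234
tip A -0.0016897365146489596 N 0.0003564907240692361 y 0.0003134708093816205
20.6 pos [0.5541 0.0087 0.3604] rot [-179.8095   40.0111   94.698 ] F [-0.7051 -0.0687 -1.9139] w 0.0236
23.4 pos [ 0.4448 -0.479   0.2603] rot [179.957    0.0963  96.5107] F [ 0.025  -1.2759 -1.7448] w 0.0233
```

View pics/f.png

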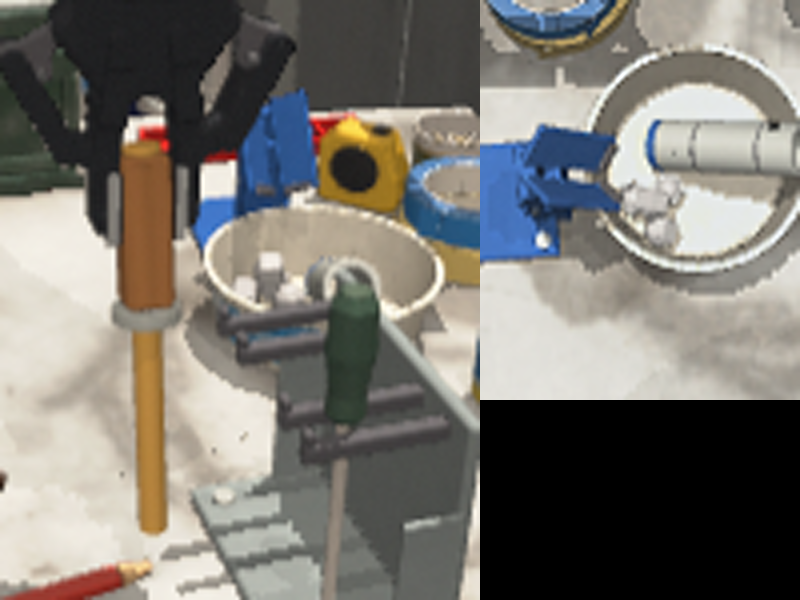

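```bash
python3 - <<'E'
from h import *
robot.line_to(DP+[0,0,.017],vel=.08,guard=10); st()
print(robot.line_to(DP+[0,0,-.004],vel=.02,guard=4)); st()
robot.set_gripper(.05); robot.pause(.3); st()
robot.line_to(DP+[0,0,.08],vel=.15)
robot.move_pose([.36,-.45,.36],down(6.5))
save("g")
s=cv2.imread("pics/gs.png");t=cv2.imread("pics/gt.png")
cv2.imwrite("pics/g.png",np.vstack([cv2.resize(s[165:265,220:360],(700,500),interpolation=2)[100:,:],cv2.copyMakeBorder(cv2.resize(t[110:190,200:340],(700,400),interpolation=2),0,0,0,0,0)])[:800])
g=cv2.imread("pics/g.png"); cv2.imwrite("pics/g.png",cv2.resize(g,None,fx=.75,fy=.75)); print(g.shape)
E
```

```text
24.1 pos [ 0.4846 -0.4739  0.2582] rot [-179.6521   -0.027    96.4607] F [-4.5773 -0.3793  0.8625] w 0.0235
True
24.5 pos [ 0.4844 -0.4739  0.2565] rot [-179.6149   -0.1209   96.4014] F [-1.8796  0.0686 -2.0767] w 0.0235
25.2 pos [ 0.4837 -0.4739  0.2561] rot [-179.5875   -0.162    96.3846] F [-0.1118  0.6666  0.4311] w 0.0501
(800, 700, 3)
```

View pics/g.png

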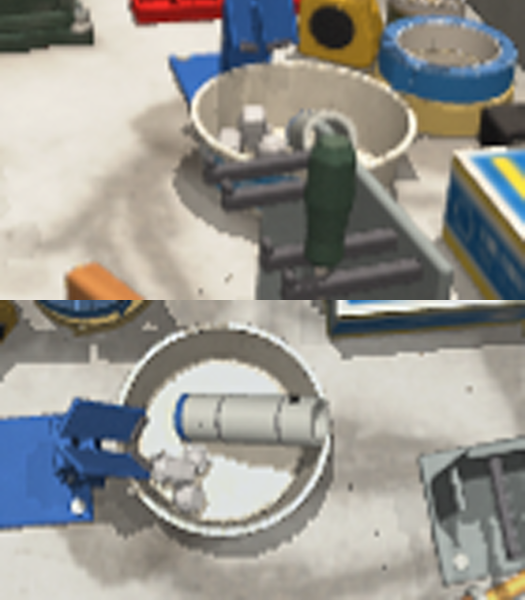

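```bash
python3 - <<'E'
from h import *
s=cv2.imread("pics/gs.png");t=cv2.imread("pics/gt.png")
cv2.imwrite("pics/g2.png",np.hstack([cv2.resize(s[180:370,200:350],(474,600),interpolation=2),cv2.resize(t[130:260,300:370],(323,600),interpolation=2)]))
E
```

```text
(no output)
```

View pics/g2.png

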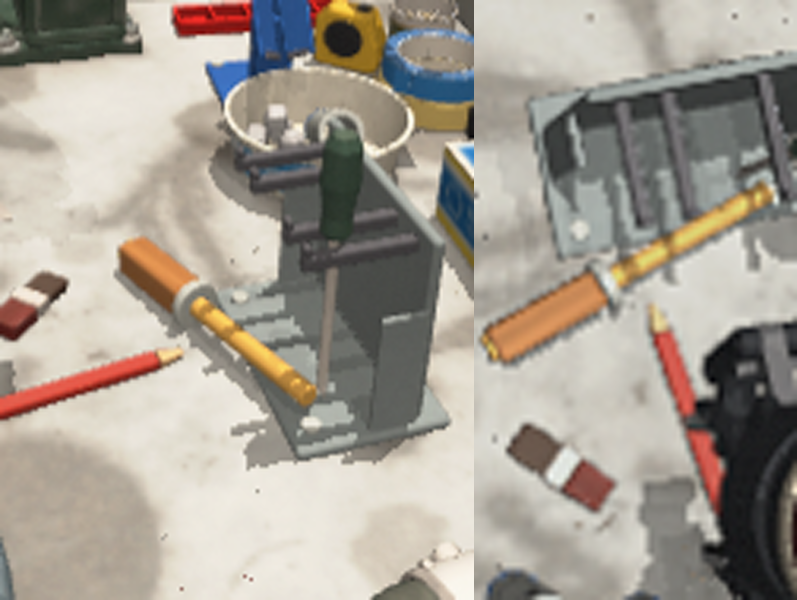

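```bash
cat > m.py <<'E'
from h import *
T=lambda x,y:((x-474)/4.614+300-.4,y/4.614+130-.4); S=lambda x,y:(x/3.16+200-.4,y/3.16+180-.4)
if __name__=="__main__":
    for n,a,b in [("tip",(305,390),(765,190)),("collar",(193,300),(607,280)),("end",(128,255),(488,345))]:
        print(n,tri(S(*a),T(*b)),plane("top",T(*b),.015))
    print("brush",plane("top",T(560,465),.006))
E
python3 m.py
python3 - <<'E'
from h import *
for ph in (0,-20,-42):
  for th in (50,60,75,90):
    f=np.array([np.cos(np.radians(ph)),np.sin(np.radians(ph)),0]); z=f*np.sin(np.radians(th))-Z*np.cos(np.radians(th))
    for sg in (1,-1):
      y=sg*np.cross(Z,f)
      r=[robot.ik(np.array([.514,-.471,.18+dz])-z*.054-PR*b,rpy(z,y)) for dz,b in((0,0),(.02,0),(.02,.08))]
      print(ph,th,sg,*[None if q is None else q.round() for q in r])
E
```

```text
tip (array([ 0.5154, -0.5616,  0.0264]), np.float64(0.0019329553243821796)) [ 0.5176 -0.5655  0.015 ]
collar (array([ 0.4613, -0.4658,  0.0205]), np.float64(0.003030130853827156)) [ 0.4631 -0.4672  0.015 ]
end (array([ 0.4228, -0.3954,  0.0077]), np.float64(0.00288412760905709)) [ 0.4242 -0.3943  0.015 ]
brush [ 0.3512 -0.4387  0.006 ]
0 50 1 [-71.  -7. -27.  50.  47. -62.] [-71.  -8. -25.  52.  47. -62.] [-80. -10. -26.  62.  49. -75.]
0 50 -1 [-71.  -7. -27.  50.  47. 118.] [-71.  -8. -25.  52.  47. 118.] [-80. -10. -26.  62.  49. 105.]
0 60 1 [-74.  -9. -33.  41.  56. -61.] [-74. -11. -32.  43.  56. -61.] [-83. -10. -31.  58.  59. -77.]
0 60 -1 [-74.  -9. -33.  41.  56. 119.] [-74. -11. -32.  43.  56. 119.] [-83. -10. -31.  58.  59. 103.]
0 75 1 [-77. -10. -44.  17.  70. -49.] [-77. -12. -43.  20.  70. -49.] [-86.  -8. -37.  49.  75. -77.]
0 75 -1 [-77. -10. -44.  17.  70. 131.] [-77. -12. -43.  20.  70. 131.] [-86.  -8. -37.  49.  75. 103.]
0 90 1 [-78.   8. -51. -59.  78.   0.] [-78.   4. -52. -56.  78.   0.] [-88.   1. -56. -56.  88.   0.]
0 90 -1 [ -78.    8.  -51.  -59.   78.
[... 493 characters left out ...]
 139.]
-20 75 1 None None None
-20 75 -1 None None None
-20 90 1 None None None
-20 90 -1 None None None
-42 50 1 [-58. -32. -50.  23.  13. -11.] [-58. -33. -49.  26.  13. -11.] [-68. -45. -56.  33.  20. -18.]
-42 50 -1 [-58. -32. -50.  23.  13. 169.] [-58. -33. -49.  26.  13. 169.] [-68. -45. -56.  33.  20. 162.]
-42 60 1 [-59. -40. -61.   9.  15.  -9.] [-59. -41. -60.  12.  15.  -9.] None
-42 60 -1 [-59. -40. -61.   9.  15. 171.] [-59. -41. -60.  12.  15. 171.] None
-42 75 1 None None None
-42 75 -1 None None None
-42 90 1 None None None
-42 90 -1 None None None<sys>:0: UserWarning: Gimbal lock detected. Setting third angle to zero since it is not possible to uniquely determine all angles.
```

```bash
cat > n.py <<'E'
from h import *
tip=np.array([.5156,-.5618,.024]); end=np.array([.4225,-.3951,.0115]); hh=(end-tip)/np.linalg.norm(end-tip)
th=np.radians(60); SEAT=np.array([.514,-.4708,.130])
xd=-Z+hh*hh[2]; xd/=np.linalg.norm(xd); Rl=np.stack([xd,np.cross(hh,xd),hh],1)
SG=-1
Rt=np.stack([np.array(v) for v in (lambda z,y:(np.cross(y,z),y,z))(np.array([np.sin(th),0,-np.cos(th)]),SG*np.array([0,1.,0]))],1) # tool in drift frame
pt=np.array([0,0,.155])-Rt[:,2]*(.054+.0115)
E=lambda R:Ro.from_matrix(R).as_euler("xyz",degrees=True)
def tool(R,t): return t+R@pt, E(R@Rt)
lie=tool(Rl,tip)
def hang(dz,b): return tool(np.eye(3),SEAT-[0,0,.11]+[0,0,dz]-PR*b)
E
python3 - <<'E'
from n import *
for p,o in [lie,(lie[0]+[0,0,.05],lie[1]),(lie[0]+[0,0,.2],lie[1]),hang(.15,.08),hang(.02,.08),hang(.02,0),hang(0,0)]: print(p,o,robot.ik(p,o))
E
```

```text
[ 0.4224 -0.395   0.0683] [180.      33.7456 119.1828] [-54.6249 -24.745  -53.7045  27.4495  -3.4352   5.1551]
[ 0.4224 -0.395   0.1183] [180.      33.7456 119.1828] [-54.6249 -29.2391 -51.3151  34.333   -3.4352   5.1551]
[ 0.4224 -0.395   0.2683] [180.      33.7456 119.1828] [-54.6249 -34.2709 -38.9077  51.7722  -3.4352   5.1551]
[ 0.3778 -0.4799  0.3578] [180. -60.   0.] [-84.3164 -13.8158 -19.9767  74.1057  59.5157 101.2575]
[ 0.3778 -0.4799  0.2278] [180. -60.   0.] [-84.3164 -10.324  -30.6057  59.9849  59.5157 101.2575]
[ 0.4573 -0.4708  0.2278] [180. -60.   0.] [-75.3015 -11.044  -32.2898  45.0299  56.8964 117.683 ]
[ 0.4573 -0.4708  0.2077] [180. -60.   0.] [-75.3015  -9.8726 -33.4323  42.716   56.8964 117.683 ]
```

```bash
python3 - <<'E'
from n import *
import sys
robot.set_gripper(.05)
zt=Ro.from_euler("xyz",lie[1],degrees=True).as_matrix()[:,2]
robot.move_pose(lie[0]-zt*.09,lie[1])
print("desc",robot.line_to(lie[0],vel=.06,guard=6)); st()
robot.set_gripper(.01); o=st()
if o["gripper_width"]<.02: sys.exit("miss")
p=o["tool_pos"]
robot.line_to(p+[0,0,.12],vel=.12)
robot.line_to(p+[-.08,.05,.22],vel=.15); st()
robot.move_pose(*hang(.15,.08)); st(); 
s,t=save("i")
X=SEAT-[0,0,.11]+[0,0,.15]-PR*.08
print("pred tip",proj("side",X),proj("top",X),"top",proj("side",X+Z*.192),"collar",proj("side",X+Z*.114))
cv2.imwrite("pics/i.png",np.hstack([cv2.resize(s[60:300,150:350],(500,600),interpolation=2),cv2.resize(t[110:250,270:340],(300,600),interpolation=2)]))
E
```

```text
desc False
29.8 pos [ 0.4226 -0.3951  0.0688] rot [179.9946  33.7826 119.1841] F [-0.361  -0.7069  0.0523] w 0.0498
30.1 pos [ 0.4226 -0.3952  0.0688] rot [-179.9999   33.7908  119.1844] F [-0.6157  1.4827  3.2338] w 0.0229Traceback (most recent call last):
  File "<stdin>", line 11, in <module>
plant.IKError: the arm cannot follow that straight line within its joint ranges
```

```bash
python3 - <<'E'
from n import *
p=robot.observe()["tool_pos"]
for d in ([0,0,.16],[0,0,.12],[-.03,.03,.12]):
    try: robot.line_to(p+d,vel=.15); break
    except robot.IKError: print("no",d)
st()
robot.move_pose(*hang(.18,.08)); st(); 
s,t=save("i")
X=SEAT-[0,0,.11]+[0,0,.18]-PR*.08
print("pred tip",proj("side",X),proj("top",X),"top",proj("side",X+Z*.192),"collar",proj("side",X+Z*.114))
cv2.imwrite("pics/i.png",np.hstack([cv2.resize(s[60:300,150:350],(500,600),interpolation=2),cv2.resize(t[110:250,270:340],(300,600),interpolation=2)]))
E
```

```text
32.5 pos [ 0.4224 -0.3948  0.3468] rot [-179.988    33.6531  119.1896] F [-0.251  -0.8336 -2.8242] w 0.0229
33.9 pos [ 0.378  -0.4796  0.3874] rot [179.8664 -59.942    0.1768] F [-0.9501  1.0118 -1.9345] w 0.0228
pred tip [250.0947 202.8827] [352.559 198.463] top [250.936   97.0783] collar [250.5656 143.6352]
```

View pics/i.png

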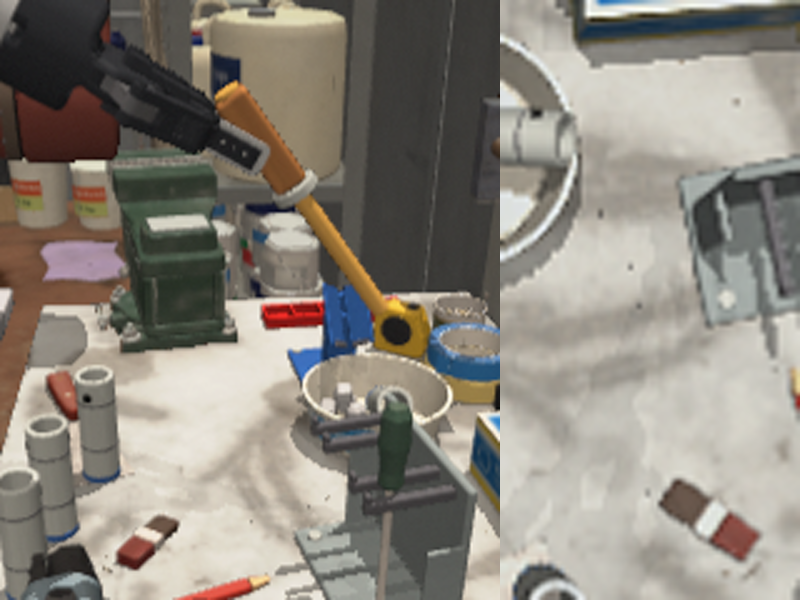

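```bash
python3 - <<'E'
from n import *
def py(p,y=-.4799):
    o,v=ray("side",(p[0]/2.5+150-.3,p[1]/2.5+60-.3)); return o+v*(y-o[1])/v[1]
a=py((387,310)); b=py((232,95)); c=py((295,190))
for v in(a,b,c):print(v)
d=b-a; print(np.linalg.norm(d),np.degrees(np.arctan2(-d[0],d[2])),np.linalg.norm(c-a))
# rotated handle: express in tool frame
o=robot.observe(); R=Ro.from_euler("xyz",o["tcp_rot"],degrees=True).as_matrix()
print("tip in tool",R.T@(a-o["tool_pos"]),"top",R.T@(b-o["tool_pos"]))
E
```

```text
[ 0.5347 -0.4799  0.2351]
[ 0.4209 -0.4799  0.3912]
[ 0.4637 -0.4799  0.3273]
0.1931661219183192 36.088653276813176 0.11638124269555382
tip in tool [-0.0538  0.0006  0.2118] top [0.0244 0.0006 0.0352]
```

```bash
cat >> n.py <<'E'
Rh=Ro.from_euler("xyz",[0,36.1,0],degrees=True).as_matrix()@Ro.from_euler("xyz",[180,-60,0],degrees=True).as_matrix()
TT=np.array([-.0538,0.0003,.2118])
def hang2(dz,b): return SEAT-[0,0,.11]+[0,0,dz]-PR*b-Rh@TT, E(Rh)
def brass(im,box):
    x0,y0,x1,y1=box; hsv=cv2.cvtColor(im,cv2.COLOR_BGR2HSV)[y0:y1,x0:x1]
    m=cv2.inRange(hsv,(8,110,90),(28,255,255)); n,l,s,c=cv2.connectedComponentsWithStats(m)
    i=1+np.argmax(s[1:,4]); ys,xs=np.where(l==i); return xs+x0,ys+y0
E
python3 - <<'E'
from n import *
s0=cv2.imread("pics/side0.png"); xs,ys=brass(s0,(260,170,330,300)); print("side0",len(xs),xs.min(),xs.max(),ys.min(),ys.max(),[xs[ys==y].mean() for y in (ys.min()+3,ys.min()+30,ys.max()-20,ys.max()-2)])
print(robot.ik(*hang2(.18,.08)))
robot.move_pose(*hang2(.18,.08)); robot.pause(.3); st()
s,t=save("j")
X=SEAT-[0,0,.11]+[0,0,.18]-PR*.08
a,b=proj("side",X),proj("side",X+Z*.192); print("pred tip",a,"top",b)
xs,ys=brass(s,(int(a[0])-60,int(b[1])-30,int(a[0])+60,int(a[1])+30))
print(len(xs),xs.min(),xs.max(),ys.min(),ys.max(),[(y,xs[ys==y].mean()) for y in range(ys.min(),ys.max()+1,8)])
E
```

```text
side0 804 283 321 179 229 [np.float64(307.0), np.float64(290.9230769230769), np.float64(290.9230769230769), np.float64(290.0)]
[-70.7811  -0.6441   8.2668  90.6116  22.4925 110.872 ]
35.0 pos [ 0.3972 -0.4797  0.4147] rot [-179.9247  -23.9209   -0.0959] F [ 0.6397  0.1107 -1.9759] w 0.0227
pred tip [250.0947 202.8827] top [250.936   97.0783]
521 243 257 93 141 [(93, np.float64(249.5)), (101, np.float64(250.0)), (109, np.float64(251.5)), (117, np.float64(253.0)), (125, np.float64(254.0)), (133, np.float64(249.5)), (141, np.float64(249.0))]
```

```bash
python3 - <<'E'
from n import *
s=cv2.imread("pics/js.png"); hsv=cv2.cvtColor(s,cv2.COLOR_BGR2HSV)
m=cv2.inRange(hsv,(8,110,90),(28,255,255))
for y in range(145,210,4):
    x=np.where(m[y,235:270])[0]+235; print(y,x.min() if len(x) else None,x.max() if len(x) else None,len(x))
t=cv2.imread("pics/jt.png"); 
X=SEAT-[0,0,.11]+[0,0,.18]-PR*.08; print(proj("top",X),proj("top",X+Z*.192))
E
```

```text
145 None None 0
149 245 252 8
153 245 252 8
157 245 252 8
161 245 252 8
165 245 252 8
169 245 252 8
173 245 252 8
177 245 252 8
181 245 252 8
185 245 252 8
189 245 252 8
193 245 252 8
197 245 251 7
201 245 251 7
205 None None 0
209 None None 0
[352.559 198.463] [385.0971 195.0621]
```

```bash
python3 - <<'E'
from n import *
import sys
c=np.array([.0027,.0003,0])
P=lambda dz,b: hang2(dz,b)[0]+c
print(robot.line_to(P(.022,.07),vel=.15,guard=10)); st()
for b in (.035,.015,0):
    if robot.line_to(P(.022,b),vel=.06,guard=4): print("hit",b); st(); sys.exit()
    print(b,robot.observe()["ft_force"])
print("lower",robot.line_to(P(-.006,0),vel=.02,guard=3)); st()
E
```

```text
False
36.3 pos [ 0.4107 -0.4786  0.2587] rot [179.8942 -23.9417   0.0379] F [ 0.0572  0.1839 -2.3666] w 0.0227
0.035 [ 0.1265 -0.7774 -3.3461]
0.015 [-0.1733  0.0502 -1.2159]
0 [ 0.4085 -0.1191 -1.6222]
lower True
39.1 pos [ 0.48   -0.4702  0.232 ] rot [-179.98    -23.9024   -0.013 ] F [-2.585  0.688  5.255] w 0.023
```

```bash
python3 - <<'E'
from n import *
s,t=save("k")
for nm,im in (("0",cv2.imread("pics/side0.png")),("k",s)):
    hsv=cv2.cvtColor(im,cv2.COLOR_BGR2HSV); m=cv2.inRange(hsv,(8,110,90),(28,255,255))
    print(nm)
    for y in list(range(186,300,5)):
        x=np.where(m[y,275:305])[0]+275; print((y,x.min(),x.max()) if len(x) else (y,),end=" ")
    for x in (288,290):print("\n",x,[y for y in range(180,300) if (m[y,x]>0)!=(m[y-1,x]>0)])
E
```

```text
0
(186, np.int64(300), np.int64(304)) (191, np.int64(288), np.int64(301)) (196, np.int64(285), np.int64(304)) (201, np.int64(286), np.int64(298)) (206, np.int64(284), np.int64(297)) (211, np.int64(284), np.int64(297)) (216, np.int64(284), np.int64(296)) (221, np.int64(283), np.int64(296)) (226, np.int64(284), np.int64(296)) (231,) (236,) (241, np.int64(285), np.int64(291)) (246, np.int64(285), np.int64(291)) (251, np.int64(285), np.int64(289)) (256, np.int64(285), np.int64(289)) (261, np.int64(284), np.int64(290)) (266, np.int64(284), np.int64(289)) (271, np.int64(284), np.int64(289)) (276, np.int64(285), np.int64(287)) (281,) (286,) (291,) (296,) 
 288 [191, 230, 240, 276]

 290 [191, 230, 240, 248, 257, 265]
k
(186, np.int64(300), np.int64(304)) (191, np.int64(288), np.int64(301)) (196, np.int64(287), np.int64(304)) (201, np.int64(289), np.int64(298)) (206, np.int64(291), np.int64(298)) (211, np.int64(293), np.int64(297)) (216, np.int64(295), np.int64(297)) (221, np.int64(288), np.int64(297)) (226, np.int64(285), np.int64(296)) (231,) (236,) (241, np.int64(286), np.int64(292)) (246, np.int64(285), np.int64(291)) (251, np.int64(285), np.int64(289)) (256, np.int64(285), np.int64(289)) (261, np.int64(285), np.int64(290)) (266, np.int64(284), np.int64(290)) (271, np.int64(284), np.int64(289)) (276, np.int64(285), np.int64(287)) (281,) (286,) (291,) (296,) 
 288 [191, 199, 221, 230, 240, 276]

 290 [191, 206, 220, 230, 240, 248, 257, 270]
```

```bash
python3 - <<'E'
from n import *
robot.set_gripper(.06); robot.pause(.3)
o=robot.observe(); R=Ro.from_euler("xyz",o["tcp_rot"],degrees=True).as_matrix()
robot.line_to(o["tool_pos"]-R[:,2]*.13,vel=.15)
robot.move_pose([.33,-.40,.36],down(6.5)); st()
s,t=save("l")
s0=cv2.imread("pics/side0.png");gt=cv2.imread("pics/gt.png");gs=cv2.imread("pics/gs.png");t0=cv2.imread("pics/top0.png")
d=lambda a,b,x0,y0,x1,y1:((np.abs(a.astype(int)-b)).max(2)[y0:y1,x0:x1]>40)
print("drift region diff",d(s,s0,280,188,300,290).sum(),d(t,t0,325,145,365,185).sum())
for n,a,b,B in (("tub top",t,gt,(215,100,300,180)),("tub side",s,gs,(260,190,335,240)),("tray",t,t0,(140,100,180,185))):
    print(n,d(a,b,*B).sum())
T=lambda x,y:(x/3.75+200-.4,(y-300)/3.75+110-.4); S=lambda x,y:(x/3.75+220-.4,y/3.75+185-.4)
print("upper",tri(S(326,132),T(318,420)))
for z in (.02,.03,.045): print("muzzle",z,plane("top",T(180,415),z))
cv2.imwrite("pics/l.png",np.hstack([cv2.resize(s[190:250,265:335],(400,343),interpolation=2),cv2.resize(t[105:180,220:300],(366,343),interpolation=2)]))
E
```

```text
42.4 pos [ 0.3301 -0.4     0.3596] rot [179.9899  -0.0245  96.4466] F [ 0.5363 -0.4963  0.2958] w 0.06
drift region diff 89 57
tub top 0
tub side 596
tray 0
upper (array([ 0.5881, -0.3391,  0.0743]), np.float64(0.002535473770563942))
muzzle 0.02 [ 0.6041 -0.242   0.02  ]
muzzle 0.03 [ 0.6021 -0.242   0.03  ]
muzzle 0.045 [ 0.5991 -0.242   0.045 ]
```

View pics/l.png

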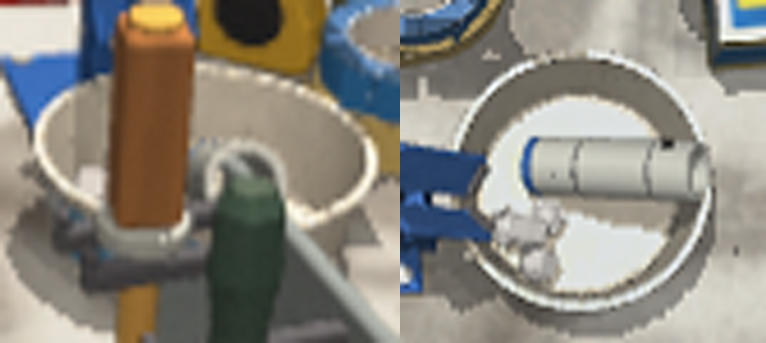

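```bash
cat > q.py <<'E'
from h import *
up=np.array([.5885,-.339,.0735]); mu=np.array([.603,-.2425,.0215]); u=(up-mu)/np.linalg.norm(up-mu)
y0=np.cross(u,Z); y0/=np.linalg.norm(y0); y0*=np.sign(y0[0])
S_=.088
def setup(sgn):
    yy=sgn*y0; R0=np.stack([np.cross(yy,-Z),yy,-Z],1)
    p0=up-u*(.110-S_)+Z*(.054+.004)
    return R0,p0
def final(R0,p0,ax,mt,y1):
    # ax axis in tool frame, mt muzzle in tool frame
    b=np.stack([A,y1,np.cross(A,y1)],1); a=np.stack([ax,[0,1,0],np.cross(ax,[0,1,0])],1)
    R=b@np.linalg.inv(a); return R
E_=lambda R:Ro.from_matrix(R).as_euler("xyz",degrees=True)
E
python3 - <<'E'
from q import *
print("u",u,"y0",y0,np.linalg.norm(up-mu))
for sgn in(1,-1):
    R0,p0=setup(sgn); ax=R0.T@u; mt=R0.T@(mu-p0)
    print("pick",sgn,p0,robot.ik(p0,E_(R0)),"ax",ax,"mt",mt)
    for s1 in (1,-1):
        R=final(R0,p0,ax,mt,s1*ry); p=M-R@mt
        print(s1,"toolz",R[:,2],"p",p,robot.ik(p,E_(R)),robot.ik(p+N*.05+A*.03,E_(R)))
E
```

```text
u [-0.1311 -0.8727  0.4703] y0 [ 0.9889 -0.1486 -0.    ] 0.1105735049638927
pick 1 [ 0.5914 -0.3198  0.1212] [-39.5172  20.9745   3.6478  72.6733   0.      59.028 ] ax [-0.8825  0.     -0.4703] mt [ 0.0782 -0.      0.0997]
1 toolz [ 0.0783 -0.9753  0.2072] p [ 0.5636 -0.1072  0.1431] None None
-1 toolz [-0.0299  0.3724 -0.9277] p [ 0.5699 -0.1853  0.2089] [ -36.919    19.1327    8.3943   94.2056   16.2465 -133.6515] [ -38.2029   20.5127   15.7661  100.5547   15.9115 -134.9414]
pick -1 [ 0.5914 -0.3198  0.1212] [ -39.5172   20.9745    3.6478   72.6733    0.     -120.972 ] ax [ 0.8825  0.     -0.4703] mt [-0.0782  0.      0.0997]
1 toolz [-0.0299  0.3724 -0.9277] p [ 0.5699 -0.1853  0.2089] [-36.919   19.1327   8.3943  94.2056  16.2465  46.3485] [-38.2029  20.5127  15.7661 100.5547  15.9115  45.0586]
-1 toolz [ 0.0783 -0.9753  0.2072] p [ 0.5636 -0.1072  0.1431] None None
```

```bash
python3 - <<'E'
from q import *
import sys
R0,p0=setup(1); ax=R0.T@u; mt=R0.T@(mu-p0)
robot.set_gripper(.05)
robot.move_pose(p0+Z*.12,E_(R0))
h=robot.line_to(p0,vel=.1,guard=6); print("desc",h); st()
if h: sys.exit()
robot.set_gripper(.02); o=st()
if abs(o["gripper_width"]-.036)>.003: print("odd width")
robot.line_to(p0+Z*.20,vel=.15); st()
R=final(R0,p0,ax,mt,-ry); H=M+np.array([-.02,-.08,.17])
robot.move_pose(H-R@mt,E_(R)); st()
s,t=save("m2")
ls=cv2.imread("pics/ls.png"); lt=cv2.imread("pics/lt.png")
for n,a,b in(("side",s,ls),("top",t,lt)):
    m=cv2.inRange(cv2.cvtColor(a,cv2.COLOR_BGR2HSV),(100,110,60),(125,255,255))&~cv2.inRange(cv2.cvtColor(b,cv2.COLOR_BGR2HSV),(95,60,40),(130,255,255))
    k,l,st_,c=cv2.connectedComponentsWithStats(m); print(n,"pred muzzle",proj(n,H),[(st_[i].tolist(),c[i].round(1)) for i in range(1,k) if st_[i,4]>8])
E
```

```text
desc False
45.3 pos [ 0.5918 -0.3201  0.1221] rot [179.9312   0.0402  81.4558] F [ 0.244  -0.3305  0.1916] w 0.0501
45.6 pos [ 0.5918 -0.32    0.1221] rot [179.9263   0.0385  81.4638] F [0.4949 1.0457 4.2113] w 0.0348
47.0 pos [ 0.5912 -0.3196  0.32  ] rot [-179.9167   -0.0489   81.4553] F [-0.6068 -0.286  -1.6997] w 0.035
50.0 pos [ 0.5499 -0.2653  0.3789] rot [179.9896  21.932  -85.4346] F [ 0.9246  0.1083 -2.6319] w 0.0348
side pred muzzle [293.9106 142.2243] [([187, 80, 6, 2, 11], array([189.7,  80.5])), ([285, 139, 16, 5, 26], array([292.7, 140.1]))]
top pred muzzle [275.067  142.2366] []
```

```bash
cat > place.py <<'E'
from q import *
R0,p0=setup(1); ax=R0.T@u; mt=R0.T@(mu-p0); R=final(R0,p0,ax,mt,-ry); F=M-R@mt
def rel():
    d=robot.observe()["tool_pos"]-F; print("rel A,N,y",d@A,d@N,d@ry)
E
python3 - <<'E'
from place import *
robot.line_to(F+N*.06+A*.015,vel=.15); st()
print(robot.line_to(F+N*.012+A*.012,vel=.08,guard=6)); rel()
print(robot.line_to(F-N*.008+A*.012,vel=.02,guard=4)); st(); rel()
p=robot.observe()["tool_pos"]
print(robot.line_to(p-A*.03,vel=.02,guard=6)); st(); rel()
s,t=save("o")
cv2.imwrite("pics/o.png",np.hstack([cv2.resize(s[140:250,240:340],(400,440),interpolation=2),cv2.resize(t[100:190,190:280],(400,400),interpolation=2)[:440] if 0 else cv2.copyMakeBorder(cv2.resize(t[100:190,190:280],(400,400),interpolation=2),0,40,0,0,0)]))
m=cv2.inRange(cv2.cvtColor(s,cv2.COLOR_BGR2HSV),(100,110,60),(125,255,255)); d=cv2.imread("pics/ds.png"); md=cv2.inRange(cv2.cvtColor(d,cv2.COLOR_BGR2HSV),(100,110,60),(125,255,255))
print("blue diff vs seated pic d, side",(m[150:202,270:305]!=md[150:202,270:305]).sum(),(md[150:202,270:305]>0).sum())
E
```

```text
51.1 pos [ 0.5729 -0.222   0.2601] rot [-179.938    21.8772  -85.4044] F [ 0.1817 -0.2893 -1.8539] w 0.0351
False
rel A,N,y 0.012181861559067116 0.012595109590562651 0.00011376595610227672
True
52.4 pos [ 0.57   -0.1809  0.2204] rot [-179.9084   21.8597  -85.3671] F [ 2.6032 -1.6046  2.1135] w 0.0344
rel A,N,y 0.011688982469246663 0.004027562543033778 0.0005154127738562161
True
53.2 pos [ 0.5709 -0.1892  0.2106] rot [-179.9246   21.9858  -85.4052] F [0.1512 1.1758 5.4978] w 0.0347
rel A,N,y -0.0012132765289582874 0.004121268869978238 0.0006623721092728441
blue diff vs seated pic d, side 58 189
```

```bash
python3 - <<'E'
from place import *
robot.set_gripper(.055); robot.pause(.4)
p=robot.observe()["tool_pos"]; z=Ro.from_euler("xyz",robot.observe()["tcp_rot"],degrees=True).as_matrix()[:,2]
robot.line_to(p-z*.12,vel=.15)
robot.move_pose([.33,-.36,.38],down(4.6)); st()
s,t=save("r")
ds,dt=cv2.imread("pics/ds.png"),cv2.imread("pics/dt.png")
D=lambda a,b,x0,y0,x1,y1:(np.abs(a.astype(int)-b).max(2)[y0:y1,x0:x1]>40).sum()
print("socket vs d: side",D(s,ds,270,155,310,200),"top",D(t,dt,203,130,246,160))
gray=cv2.cvtColor(t,cv2.COLOR_BGR2GRAY)
cv2.imwrite("pics/r.png",np.hstack([cv2.resize(s[140:250,240:340],(400,440),interpolation=2),cv2.copyMakeBorder(cv2.resize(t[105:185,195:275],(400,400),interpolation=2),0,40,0,0,0)]))
E
```

```text
57.3 pos [ 0.3301 -0.3599  0.3799] rot [-179.9997   -0.0144   94.6449] F [0.0407 0.3184 0.5674] w 0.0545
socket vs d: side 138 top 121
```

View pics/r.png

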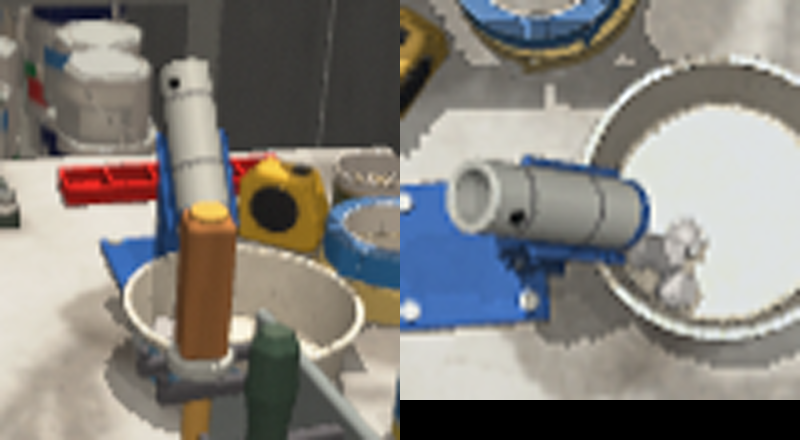

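```bash
python3 - <<'E'
from h import *
t=cv2.imread("pics/rt.png");t0=cv2.imread("pics/top0.png")
print("tub moved?",(np.abs(t.astype(int)-t0).max(2)[112:178,262:292]>40).sum(),"tray",(np.abs(t.astype(int)-t0).max(2)[100:185,140:180]>40).sum())
c=np.array([.586,-.277]); p=np.array([c[0]-.0765,c[1],.113])
robot.set_gripper(.034)
robot.move_pose(p+[0,0,.08],down(0))
print(robot.line_to(p,vel=.08,guard=5)); st()
robot.set_gripper(.0); st()
print(robot.line_to(p+[-.125,0.005,0],vel=.06,guard=20)); st()
robot.set_gripper(.034)
q=robot.observe()["tool_pos"]; robot.line_to(q+[0,0,.09],vel=.15); robot.move_pose([.30,-.50,.36],down(0)); robot.pause(.2)
s,t=save("u")
g=cv2.cvtColor(t,cv2.COLOR_BGR2GRAY)
print(proj("top",[.461,-.272,.002]))
x,y=proj("top",[.461,-.272,.002]).astype(int)
for r in range(y-24,y+25): print(r,"".join("%02x"%v if v<215 else " ." for v in g[r,x-26:x+27]))
print(x-26)
E
```

```text
tub moved? 17 tray 0
False
60.0 pos [ 0.5098 -0.2773  0.1137] rot [179.9534   0.0409  90.0031] F [ 0.1277 -0.6497  0.8078] w 0.0338
60.3 pos [ 0.51   -0.2773  0.1139] rot [179.9258   0.0486  90.0072] F [-0.0396  1.1564  6.4976] w 0.0052
False
62.6 pos [ 0.3851 -0.2726  0.1139] rot [179.8766   0.0779  89.9994] F [5.1569 0.1914 6.0144] w 0.0048
[258.4881 191.5991]
167 656a6867676a666466655e75b2 .d6ca905c5f6263646566656565656664636265656262578dcbcd .cec0a4b5b9bdc4c8cac9c9c6
168 666b6a68656966615f739dbf .c9905f62656466656767676666656565646466676766676766657ac0 . .acb2bfc2c5cacbc9cbca
169 6b6a696967665f5c76b8 .c5905d6265666566656665656463646564646464676668686a6b6b6a695fb0c9 .b9cbc7c8cccacbcbce
170 6a69686662616d91bc .cb40606264646464636262615b62786a6a605d5f5f63656768686a6c6c6c6a6864cb . .d0cccac8c9cccf
171 686666616f6aa6 .d6ad5c61616364646361606979738897a99fa092878d858672645c66696a6c6c6b6b6969b1d3 .d2ccc9c8cccf
172 81637e7585a2 .d5905e616363646363506b9582b5b0d5 .cd . . .cfd2cfcaab7b897967686b6a6b6b6d6c6b99d5 .cfcacacbcf
173 a57ca19295 .d58f5f6263636564636b5e80 .b1 . . . . . . . . . . . . 
[... 4007 characters left out ...]
 . .b6c35b757a7b7769ac .a56063
210 bfc2bfbccd .92606c6b6868a283a1b0bab89d9e9d9eb9 . . . . . . . . . . . . . . . .c9a3717579797769a0 .cd4b6363
211 bfc0bebca0d1 .9a5e6d6c696a567ea1969e90989fa2 . . . . . . . . . . . . . . . .bc9671747779776ba1 .ce7a606362
212 c5c0bcbbbcaad0 .98686b6b6c6d5e7d7f777688a0bd . . . . . . . . . . . . . .c2be6e73757678796ea0 .d0896e666382
213 cfc3bcbcbebfaecc .a3776b6d6e6f6e5262839ab8 .d6 . . . . . . .d3 . .c3b9c4927276767779777ea5 .d18d73736d88ab
214 cdccc2bdbfc1c2a4cb .b393606e706f6f6e7b9dc2b4a4c2c6c9cfcbcbc9a8b8be9566727576767778768bb5 .c68e75777673b3b3
215 cccbcdc6c1c1c2c4a2ad .d499776c6e71716e6c6959727b9d8e9e95a692875a717374747574747479abc6 .ca73787a7a7899bdba
232
```

```bash
cat > k.py <<'E'
from h import *
def rect(c,yaw,sg,op):
    a=np.array([np.cos(yaw),np.sin(yaw)]); b=np.array([-a[1],a[0]])
    return [c+sg*(op/2+l)*a+w*b for l in np.linspace(0,.015,4) for w in np.linspace(-.011,.011,5)]
def best(c,others,tub,op=.036):
    r=[]
    for y in range(-90,90,6):
        P=np.array(rect(c,np.radians(y),1,op)+rect(c,np.radians(y),-1,op))
        cl=.066-np.linalg.norm(P-tub,axis=1).max()
        for o in others: cl=min(cl,np.linalg.norm(P-o,axis=1).min()-.0115)
        r.append((round(float(cl),4),y))
    return max(r)
def tray(t):
    m=cv2.inRange(t,(0,0,120),(90,90,255)); m[:,:140]=0; m[:,185:]=0; m[:100]=0; m[190:]=0
    c=max(cv2.findContours(m,0,2)[0],key=cv2.contourArea); bx=cv2.boxPoints(cv2.minAreaRect(c))
    W=np.array([plane("top",b,.011)[:2] for b in bx]); ce=W.mean(0)
    e=[W[1]-W[0],W[2]-W[1]]; e=max(e,key=np.linalg.norm); w=min(np.linalg.norm(W[1]-W[0]),np.linalg.norm(W[2]-W[1])); d=e/np.linalg.norm(e); d*=np.sign(d[0])
    return ce,d,np.linalg.norm(e),w
def dump(t,x0,x1,y0,y1):
    g=cv2.cvtColor(t,cv2.COLOR_BGR2GRAY); print("cols from",x0)
    for r in range(y0,y1): print(r,"".join("%02x"%v if v<215 else " ." for v in g[r,x0:x1]))
def pick(c,yaw,z=.083,op=.036):
    robot.set_gripper(op)
    robot.move_pose([c[0],c[1],.17],down(yaw))
    print("desc",robot.line_to([c[0],c[1],z],vel=.1,guard=6)); st()
    robot.set_gripper(.0); o=st(); robot.line_to([*o["tool_pos"][:2],.24],vel=.2)
    return robot.observe()["gripper_width"]
E
python3 - <<'E'
from k import *
t=cv2.imread("pics/ut.png")
print("tray",tray(t)); print("tray0",tray(cv2.imread("pics/top0.png")))
tub=plane("top",(258,193),.002)[:2]; print("tub",tub)
n={k:plane("top",p,.018)[:2] for k,p in dict(A=(252,199),B=(240.7,199.8),C=(246.5,202.5),D=(248,209.5)).items()}
for k in n: print(k,n[k],best(n[k],[n[j] for j in n if j!=k],tub), best(n[k],[n[j] for j in n if j!=k],tub,.03),best(n[k],[],tub,.034))
E
```

```text
tray (array([0.5989, 0.0139]), array([0.9983, 0.0581]), np.float64(0.19405625456127074), np.float64(0.046131188619592665))
tray0 (array([0.5989, 0.0139]), array([0.9983, 0.0581]), np.float64(0.19405625456127074), np.float64(0.046131188619592665))
tub [ 0.457  -0.2706]
A [ 0.4397 -0.2534] (0.0037, 36) (0.0038, 36) (0.0175, 48)
B [ 0.4377 -0.2221] (-0.0092, 12) (-0.0084, 12) (-0.0058, 24)
C [ 0.4301 -0.2381] (-0.0088, 18) (-0.0082, 72) (0.0031, 42)
D [ 0.4107 -0.2422] (-0.0084, 60) (-0.0087, 66) (-0.0074, 60)
```

```bash
cat >> k.py <<'E'
def place(i):
    robot.move_pose([.52,-.12,.32],down(90))
    t=robot.grab_frame("top")   # tray may be knocked aside
    try: ce,d,l,w=tray(t); ok=abs(l-.194)<.006
    except Exception: ok=False
    if not ok: print("tray hidden, use stored"); ce,d=np.array([.5989,.0139]),np.array([.9983,.0581])
    else: print("tray",ce,d,l)
    c=ce+d*.038*i; yaw=np.degrees(np.arctan2(d[1],d[0]))+90
    robot.move_pose([*c,.20],down(yaw))
    print("place",robot.line_to([*c,.092],vel=.12,guard=6)); st()
    robot.set_gripper(.036); robot.pause(.2)
    robot.line_to([*c,.24],vel=.2)
def away():
    robot.move_pose([.30,-.50,.36],down(0)); robot.pause(.1); return save("w%d"%int(robot.observe()["time"]*10))
E
python3 - <<'E'
from k import *
w=pick([.4397,-.2534],36); print("w",w)
if w>.015:
    place(0)
s,t=away(); print("tray",tray(t)); st()
dump(t,232,262,192,218)
c=proj("top",[.5989,.0139,.0165]).astype(int); print(c); dump(t,c[0]-10,c[0]+11,c[1]-9,c[1]+10)
E
```

```text
desc False
67.6 pos [ 0.4398 -0.2535  0.0834] rot [179.9838   0.012  125.9976] F [-0.1586 -0.0444  0.2323] w 0.0361
67.9 pos [ 0.44   -0.2535  0.0838] rot [179.9833   0.0459 126.0072] F [-1.5524  0.5874  6.6442] w 0.0204
w 0.020668233059775068
tray hidden, use stored
place False
71.5 pos [0.5995 0.0137 0.093 ] rot [-179.9767    0.0825 -176.6735] F [-0.9949 -0.4274 -0.9124] w 0.0202
tray (array([0.5989, 0.0139]), array([0.9983, 0.0581]), np.float64(0.19405625456127074), np.float64(0.046131188619592665))
75.3 pos [ 0.3005 -0.4997  0.3599] rot [-179.9978   -0.0073   90.0634] F [ 0.7949  0.032  -0.3511] w 0.0359
cols from 232
192 5e63635facc2 . . . . . . . . . . . . . . . . . . . . . . . .
193 5c626360b6c3 . . . . . . . . . . . . . . . . . . . . . . . .
194 5c636360acbf . . . . . . . . . . . . . . . . . . . . . . . .
195 5e63646194b7 . . . . .d4 . . . . . . . . . . . . . . . . . .
196 5d6364627fbb . . .d5d3b9 . . . . . . . . . . . . . . . . . .
197 5863646457cd .d4c6b4afafbb . . . . . . . . . . . . . . . . .
198 6d63646460d2d6c1ababb6adaec3d4 . . . . . . . . . . . . . . .
199 a860656561c
[... 1436 characters left out ...]
cfd2c37d5d4b544f433629211f1f1e171641604367
138 d3d5cb9c571d21292d2d2f2d353d3f3e435164464e
139 d1d4ca9d55263a454457635865746c6b6c68694550
140 d2d4c8975522506b81bfd2b2c0ae6d626a686a454e
141 d3d5c89658274d7295acb4b3aab38f5a686669444e
142 d1d4ca9d52274cabc6bac7c6b1ab946a616568444d
143 d1d4c39354275aa1b6b9cfd1b8a2b1895562684539
144 d1d2d4c0532c489fb6afbcbca7b4a65f425369453b
145 d5d4d3be53304a739aaca3a09faf8c48435167473d
146 d2d2d2bc54354c679db5aea7b79a4642454663473f
147 cfccd1bb54374c69615a53475b5541474b48614840
148 d0cfd5be573b4a6b6565553e3f4348616e63694741
149 cfcfd5bb584247605457646365646064675e65493e
150 d1d0d6be635e6a6a696b696055514a3f38365d462d
151 d3d3 .c16e4c142428292e3b433e3b3c403a5c4a30
```

```bash
python3 - <<'E'
from k import *
tub=np.array([.457,-.2706]); e=np.array([-.62,.79]); e/=np.linalg.norm(e); e3=np.array([*e,0])
p=np.array([*(tub-e*.0765),.113]); yw=np.degrees(np.arctan2(-e[1],-e[0]))
robot.set_gripper(.034)
robot.move_pose(p+[0,0,.07],down(yw))
print(robot.line_to(p,vel=.1,guard=5)); st()
robot.set_gripper(0); st()
robot.line_to(p-e3*.03,vel=.08)
robot.line_to(p+e3*.05,vel=.32); st()
robot.set_gripper(.034)
q=robot.observe()["tool_pos"]; robot.line_to(q+[0,0,.09],vel=.2)
s,t=away(); print("tray",tray(t)); st()
x,y=proj("top",[*(tub+e*.05),.002]).astype(int); print(x,y)
g=cv2.cvtColor(t,cv2.COLOR_BGR2GRAY); 
for r in range(y-26,y+27): print(r,"".join("%x"%(v//16)+("" if v<208 else "") if v<208 else "." for v in g[r,x-30:x+31]))
print("cols from",x-30)
E
```

```text
False
77.6 pos [ 0.5045 -0.3311  0.1137] rot [179.944   -0.0065  38.1245] F [ 0.0618 -0.3153  0.2581] w 0.0342
78.0 pos [ 0.5047 -0.331   0.1139] rot [179.9198  -0.0357  38.1205] F [1.4658 1.7408 5.1944] w 0.005
78.9 pos [ 0.4726 -0.2901  0.1139] rot [-179.9449    0.0124   38.1756] F [-4.6166  5.4502 10.8692] w 0.0053
tray (array([0.5989, 0.0139]), array([0.9983, 0.0581]), np.float64(0.19405625456127074), np.float64(0.046131188619592665))
81.3 pos [ 0.3006 -0.4994  0.3594] rot [-179.988    -0.0458   90.0418] F [ 0.5091 -0.4137  0.6951] w 0.0341
244 204
178 cccccaa99a9999998a9c.cc9655565666655558ac..ccbbbbbbbbbbbbbbbb
179 cccccba99999999aa..c9556666666666666666559cc.ccabbbbbbbbbbbbb
180 .cccccbaa99998b..c95666666666666666666666667c..baaaaaaaaaaaaa
181 ...c.ccbba999a..a36666666666666666666666666659c.bb999999aaa99
182 .ccccccccaaab.c95666666666677998897766666666666a..a99999aaa99
183 ..cccccccbac.c5566666656798bb..cc.ba888656666666b..a999aaaaa9
184 .ccccccccbc.a56666665668b.c.........ccc88856666669..a99aaa999
185 .cccccccb..a5666666668bb...............c.b876666668..a9aa9999
186 .cc..cca.
[... 2270 characters left out ...]
...........c9777779.b888ac
221 ...ccccc.9566666aba99aba78b..................c9777779.c7888.c
222 ....cccac.96666668aa98a78b.................cb9777778..8888a..
223 ....cccca..96666666bbaaac.................ca5777778c.b8888...
224 c....cbbbc..95666665abc.................cb97777778c.b888aa.c.
225 ....c.cbbbc..9666666668abc...c.......bbb877777778c.b8888..c..
226 ccccccccbbccc.a7666766667abab9ababbbb9777777777ac.b88878.....
227 cccccccccbbcbc.b966777766665776876877777777778a..a8888aa.....
228 ccccccccccbbba...a86677777777777777777777778ac.c988888.cc.c.c
229 ccccccccccccbbbab.c99767777777777777777768ac.cb68888aa.cccccc
230 ccccccccccccccbb8bb..ba9766777777777768aac..c788888accccccccc
cols from 214
```

```bash
python3 - <<'E'
from k import *
tub=plane("top",(245.2,204.5),.002)[:2]; print("tub",tub)
n={k:plane("top",p,.018)[:2] for k,p in dict(E=(237.5,208.4),B=(229.3,212.6),D=(235.3,219.5)).items()}
for k in n: print(k,n[k],np.linalg.norm(n[k]-tub),best(n[k],[n[j] for j in n if j!=k],tub), best(n[k],[n[j] for j in n if j!=k],tub,.03),best(n[k],[],tub,.034))
w=0
c,y=best(n["E"],[n["B"],n["D"]],tub)
if c>-.003:
    w=pick(n["E"],y); print("w",w)
    if w>.015: place(1)
    s,t=away(); print("tray",tray(t)); st()
    g=cv2.cvtColor(t,cv2.COLOR_BGR2GRAY)
    for r in range(200,228): print(r,"".join("%x"%(v//16) if v<208 else "." for v in g[r,220:256]))
    X=proj("top",[*(np.array([.5989,.0139])+.038*np.array([.9983,.0581])),.0165]).astype(int); print(X)
    for r in range(X[1]-8,X[1]+22): print(r,"".join("%x"%(v//16) if v<208 else "." for v in g[r,X[0]-9:X[0]+12]))
E
```

```text
tub [ 0.4248 -0.2343]
E [ 0.4139 -0.2131] 0.0238590043106463 (0.004, 48) (0.0027, 42) (0.0179, 30)
B [ 0.4024 -0.1904] 0.04934740378139443 (-0.0084, 36) (-0.0084, 6) (-0.0035, 30)
D [ 0.3832 -0.207 ] 0.049765393420831076 (-0.0083, 48) (-0.0086, 60) (-0.0037, 54)
desc False
83.9 pos [ 0.4142 -0.2135  0.0837] rot [-179.9983    0.0602  137.9974] F [ 0.1572  0.6311 -0.518 ] w 0.0361
84.2 pos [ 0.4144 -0.2135  0.0839] rot [179.996    0.0907 138.0023] F [0.8138 0.7492 6.3523] w 0.0176
w 0.017247065573778458
tray hidden, use stored
place False
87.8 pos [0.6374 0.016  0.0931] rot [-179.9798    0.0855 -176.6717] F [ 0.2781 -0.745  -0.4545] w 0.0175
tray (array([0.5989, 0.0139]), array([0.9983, 0.0581]), np.float64(0.19405625456127074), np.float64(0.046131188619592665))
91.7 pos [ 0.3005 -0.4997  0.3599] rot [179.9989  -0.0084  90.0597] F [-0.1666 -0.4304  0.4154] w 0.0359
200 6656c...............................
201 6657c...............................
202 6659c...............................
203 6659................................
204 665b................................
205 665c...........
[... 1013 characters left out ...]
24 cc54322222222222553a.
125 cb65222233334443553a.
126 cb65256666556666652a.
127 cc652578888766666526b
128 cc65258aaaa756655536b
129 cc65258aaaa975666536b
130 cc6527bccca886666536b
131 cc8518ccccb985356536b
132 .c8516acccca75356536b
133 .c85259cccb854456536b
134 .c852478887553457636b
135 .c752465445443356646b
136 .c753566667667776546b
137 .c754544322121114646b
138 .c951222222333345644b
139 .c952344565676666645b
140 .c952568c.bca6666644b
141 .c952479abbab8566644b
142 .c9524acbccba9666644b
143 .c9525abb..bab856643b
144 ..c5249babbaba545643b
145 ..b52479aaaaa8445643b
146 ..b53469baab94444643b
147 c.b53466554554444643b
148 ..b53466653444666644b
149 c.b54455566665665643b
150 ..b65666665554333542b
```

```bash
cat > jerk.py <<'E'
from k import *
def jerk(tub,e,back,fwd,vel):
    e=np.array(e)/np.linalg.norm(e); e3=np.array([*e,0]); p=np.array([*(tub-e*.0765),.113]); yw=np.degrees(np.arctan2(-e[1],-e[0]))
    robot.set_gripper(.034); robot.move_pose(p+[0,0,.07],down(yw))
    print(robot.line_to(p,vel=.1,guard=5)); robot.set_gripper(0); st()
    robot.line_to(p-e3*back,vel=.1); robot.line_to(p+e3*(fwd-back),vel=vel); st()
    robot.set_gripper(.034); q=robot.observe()["tool_pos"]; robot.line_to(q+[0,0,.09],vel=.2)
    s,t=away(); print("tray",tray(t)); c=tub+e*(fwd-back); x,y=proj("top",[*c,.002]).astype(int); print(x,y)
    g=cv2.cvtColor(t,cv2.COLOR_BGR2GRAY)
    for r in range(y-24,y+25): print(r,"".join("%x"%(v//16) if v<208 else "." for v in g[r,x-26:x+27]))
    print("cols from",x-26)
E
python3 - <<'E'
from jerk import *
jerk(np.array([.4248,-.2343]),[-.66,.75],.08,.09,.34)
st()
E
```

```text
False
94.3 pos [ 0.4758 -0.292   0.1139] rot [179.9248  -0.0294  41.3422] F [0.2069 1.4752 6.0822] w 0.0054
95.7 pos [ 0.468  -0.2831  0.1139] rot [-179.9711    0.0129   41.3861] F [-4.5215  5.1317  9.8953] w 0.0053
tray (array([0.5989, 0.0139]), array([0.9983, 0.0581]), np.float64(0.19405625456127074), np.float64(0.046131188619592665))
242 206
182 cccccccaa99a9..c85566666666666666666658c..caa99999999
183 cccccccba9b..c956666666666666666666666658c..a99999999
184 ccccccccaa..846666666666566556556666666664bc.b9999999
185 ccccccccb.c756666666568769777787976666666667c.ba99999
186 c..cccc..c566666666868bbb.bccb.c.a89766666665c.c99999
187 ....cb..a4666666678bbc............c.ba85666764a.c9999
188 ..ccbb.a566666668bbb..................c87666665b.c899
189 ..ccc.c466666677b.......................a8666666c.999
190 .ccc.c56666667bb.........................b8666664..a9
191 .cc..66666667a...........................cb8667677.c9
192 cc..a5666667a..............................b8666779.b
193 cb.c4666658a...............................cc767776..
194 cb.7566665b..................................a777779.
[... 1510 characters left out ...]
21 c9.c666666acab...9aaba9c9...................c677777..
222 ccc.a666666bc....ca9baa89..................c977776a.b
223 ccc..8666665bc....bcbb9bb.................c9777779..8
224 cccb.c86666659bc....bbb..................c9777778..98
225 cccbc.c7666666ab.......................ab9777778c.a88
226 .cccbc.b76766667bb....................c85777778b.b888
227 c.ccbbb.b86666665aaac..............ccc87777778c.b8887
228 cccbbb9c.b86666666579bacc..c...cbcb8977777778c.b8888a
229 cccccbb9c.c96666766667798babbbb998777777776ac.b8888a.
230 ccccccbbbc..a96677777676677777777777777778a..a8888acc
cols from 216
98.1 pos [ 0.3007 -0.4994  0.3594] rot [-179.9862   -0.0517   90.0511] F [ 0.4251 -0.028   1.0801] w 0.0335
```

```bash
python3 - <<'E'
from jerk import *
tub=plane("top",(243.7,207),.002)[:2]; print("tub",tub)
n={k:plane("top",p,.018)[:2] for k,p in dict(B=(228.2,215.8),D=(236.3,219.7)).items()}
for a,b in ("BD","DB"): print(a,n[a],best(n[a],[n[b]],tub),best(n[a],[n[b]],tub,.028))
e=np.mean(list(n.values()),0)-tub; e/=np.linalg.norm(e); print("e",e)
yw=np.degrees(np.arctan2(-e[1],-e[0])); D=down(yw)
for s in np.arange(0,.121,.02):
    p=np.array([*(tub-e*(.0765+s)),.113]); q0=robot.ik(p,D); q1=robot.ik(p-np.array([*e,0])*.004,D); print(round(s,2),p,(q1-q0)/.004*.79)
E
```

```text
tub [ 0.4178 -0.2301]
B [ 0.3935 -0.1873] (-0.0064, 24) (-0.0048, 18)
D [ 0.3827 -0.2097] (-0.0064, 24) (-0.0043, 18)
e [-0.6848  0.7288]
0.0 [ 0.4702 -0.2858  0.113 ] [ -2.7285 132.5656 133.9196   1.354    0.      -2.7285]
0.02 [ 0.4839 -0.3004  0.113 ] [ -2.5368 130.8515 137.0093   6.1578   0.      -2.5368]
0.04 [ 0.4976 -0.315   0.113 ] [ -2.3645 129.6834 140.4812  10.7978   0.      -2.3645]
0.06 [ 0.5112 -0.3296  0.113 ] [ -2.2091 129.0657 144.3994  15.3337   0.      -2.2091]
0.08 [ 0.5249 -0.3441  0.113 ] [ -2.0685 129.0183 148.8461  19.8277   0.      -2.0685]
0.1 [ 0.5386 -0.3587  0.113 ] [ -1.9409 129.5803 153.9281  24.3479   0.      -1.9409]
0.12 [ 0.5523 -0.3733  0.113 ] [ -1.8247 130.815  159.7873  28.9723   0.      -1.8247]
```

```bash
cat >> k.py <<'E'
def best2(c,others,tub):
    r=[]
    for op in (.028,.032,.036):
      for y in range(-90,90,6):
        a=np.radians(y); A1=np.array([np.cos(a),np.sin(a)]); B1=np.array([-A1[1],A1[0]]); m=max(op/2-.013,0)
        for la in np.linspace(-m,m,3):
          for lo in (-.007,-.0035,0,.0035,.007):
            g=c+la*A1+lo*B1; P=np.array(rect(g,a,1,op)+rect(g,a,-1,op))
            cl=.066-np.linalg.norm(P-tub,axis=1).max()
            for o in others: cl=min(cl,np.linalg.norm(P-o,axis=1).min()-.0115)
            r.append((round(float(cl),4),y,op,la,lo,g.round(4).tolist()))
    return max(r,key=lambda v:v[0])
E
python3 - <<'E'
from k import *
tub=np.array([.4178,-.2301]); B=np.array([.3935,-.1873]); D=np.array([.3827,-.2097])
print("B",best2(B,[D],tub)); print("D",best2(D,[B],tub)); print("B alone",best2(B,[],tub)); print("D alone",best2(D,[],tub))
E
```

```text
B (-0.0045, 18, 0.028, np.float64(0.0010000000000000009), 0, [0.3945, -0.187])
D (0.0012, 24, 0.036, np.float64(0.004999999999999999), -0.007, [0.3901, -0.2141])
B alone (0.0052, 30, 0.028, np.float64(0.0), -0.007, [0.397, -0.1934])
D alone (0.0127, 60, 0.028, np.float64(0.0), -0.007, [0.3888, -0.2132])
```

```bash
python3 - <<'E'
from k import *
w=pick([.3901,-.2141],24,op=.036); print("w",w)
if w>.015: place(-1)
s,t=away(); print("tray",tray(t)); st()
g=cv2.cvtColor(t,cv2.COLOR_BGR2GRAY)
for r in range(204,230): print(r,"".join("%x"%(v//16) if v<208 else "." for v in g[r,218:250]))
for r in range(122,166): print(r,"".join("%x"%(v//16) if v<208 else "." for v in g[r,147:170]))
E
```

```text
desc False
100.7 pos [ 0.3904 -0.2144  0.0837] rot [179.9808   0.0541 114.    ] F [ 0.6824  0.0862 -0.0154] w 0.036
101.0 pos [ 0.3906 -0.2146  0.0841] rot [179.9751   0.088  114.0028] F [-2.0399 -0.5576  4.0075] w 0.0203
w 0.020438119363353845
tray hidden, use stored
place True
104.3 pos [0.5609 0.0114 0.0976] rot [ 179.9664   -0.0004 -176.7127] F [ 1.2471 -0.008   5.7525] w 0.0202
tray (array([0.5989, 0.0139]), array([0.9983, 0.0581]), np.float64(0.19405625456127074), np.float64(0.046131188619592665))
108.0 pos [ 0.3006 -0.4996  0.3599] rot [179.998   -0.0063  90.0668] F [0.7175 0.2254 0.827 ] w 0.036
204 6665c...........................
205 6666b...........................
206 6665a...........................
207 6667a...........................
208 6667b...........................
209 6667c...........................
210 6666c...........................
211 6664c....cc.....................
212 6665b....cbbc...................
213 6665a.cbbaaaca..................
214 66668bcabccaa8..................
215 66666acac.cba8a.................
216 666667cabccab9a.................
217 5666
[... 1004 characters left out ...]

141 .c952479abbab8566644b..
142 .c9524acbccba9666644b..
143 .c9525abb..bab856643b..
144 ..c5249babbaba545643b..
145 ..b53479aaaaa8445643b..
146 ..b53469baab94444644b..
147 c.b53466554554444644b..
148 ..b53466653444566644b..
149 c.b54465566665665643b..
150 ..c65666666654333542b..
151 ..c64123458854343543b..
152 ..b64357aba998765643b..
153 ..b6427bccbaaa866643b..
154 ..b6527bccbaaa8666537c.
155 ..b7526bccba9a8556527c.
156 ..c8525acbba997556537c.
157 ..b852599899875445537c.
158 ..b852565222234446637c.
159 ..b852566544444466637c.
160 ..b752566654444666636c.
161 ..b752566666666666635c.
162 ..b753566665556545635c.
163 ..c955566666666665635c.
164 ..c953332222222233635c.
165 ..c952345455555555635c.
```

```bash
python3 - <<'E'
from k import *
tub=np.array([.4178,-.2301]); B=plane("top",(228.2,215.8),.018)[:2]
b=best2(B,[],tub); print(B,b)
w=pick(b[5],b[1],op=b[2]); print("w",w)
if w>.015: place(2)
s,t=away(); print("tray",tray(t)); st()
g=cv2.cvtColor(t,cv2.COLOR_BGR2GRAY)
print("dark floor px in tub:")
for r in range(184,230): print(r,"".join("%x"%(v//16) if v<208 else "." for v in g[r,216:270]))
for r in range(106,126): print(r,"".join("%x"%(v//16) if v<208 else "." for v in g[r,147:170]))
hsv=cv2.cvtColor(t,cv2.COLOR_BGR2HSV); m=cv2.inRange(hsv,(0,0,110),(180,70,255)); ce,d=np.array([.5989,.0139]),np.array([.9983,.0581])
for i in (-2,-1,0,1,2):
    c=ce+d*.038*i; X=proj("top",[*c,.013]); mm=np.zeros_like(m); cv2.circle(mm,tuple(X.round().astype(int)),7,255,-1)
    ys,xs=np.where(m&mm>0)
    if len(xs)>8: q=plane("top",(xs.mean(),ys.mean()),.018)[:2]; print(i,X,len(xs),"nut offset mm",(q-c)*1000)
    else: print(i,"empty",len(xs))
s0=cv2.imread("pics/side0.png"); t0=cv2.imread("pics/top0.png"); R=lambda n:cv2.imread(n)
D=lambda a,b,x0,y0,x1,y1:(np.abs(a.astype(int)-b).max(2)[y0:y1,x0:x1]>40).sum()
print("drift side/top",D(s,s0,280,188,300,290),D(t,t0,325,145,365,185),"socket vs r",D(s,R("pics/rs.png"),270,155,300,200),D(t,R("pics/rt.png"),203,130,246,160),"tape,brush",D(t,t0,178,105,206,134),D(t,t0,305,218,335,245))
E
```

```text
[ 0.3935 -0.1873] (0.0053, 30, 0.028, np.float64(0.0), -0.007, [0.397, -0.1934])
desc True
110.4 pos [ 0.3973 -0.193   0.089 ] rot [179.8829  -0.0515 119.9925] F [1.9978 2.7566 8.8286] w 0.0279
110.8 pos [ 0.3992 -0.1959  0.0926] rot [179.8818   0.437  119.9591] F [ 2.8223 -5.5971 22.2082] w 0.0001
w 0.00016922665563595495
tray (array([0.5989, 0.0139]), array([0.9983, 0.0581]), np.float64(0.19405625456127074), np.float64(0.046131188619592665))
113.2 pos [ 0.3007 -0.4991  0.36  ] rot [179.9943  -0.0058  90.0934] F [ 0.3988  0.8295 -0.0934] w 0.0
dark floor px in tub:
184 ccccccccaa..846666666666566556656666666664bc.b9999999a
185 ccccccccb.c856666666568769777787976666666667c.a999999a
186 c.ccccc..c556666666868bbb.cccb.c.a89766666665c.c999999
187 .c.ccb..a4666666678bbc............c.b985666664a.c99999
188 ..ccbb.a566666668bbb..................c87666665b.c8999
189 ..ccc.c466666677b.......................a8666666c.9999
190 .ccc.c56666667bb.........................b8666664..a99
191 .cc..66666667a...........................cb8666667.c99
192 ccc.a5666667a..............................b8666779
[... 2295 characters left out ...]
bbb
110 b997777776655545569bbbc
111 c863443443332224648bbbb
112 c7611222223333346459bbb
113 c7613666666666666559bbb
114 c8624666666666666438bbb
115 ca624666666666666538bba
116 ca624666666666666539baa
117 ca524666666666666539bbb
118 b952366666666666644acbc
119 bb53366666666666644accc
120 cb533666666666666539ccc
121 cc533666666666666439ccc
122 cc53366655555665653accc
123 cc55666766666665653accc
124 cc54332222222222553a.cc
125 cb65222233334444553a.cc
-2 empty 0
-1 [157.7991 156.4709] 46 nut offset mm [ 5.2591 -0.3707]
0 [157.2207 143.187 ] 46 nut offset mm [-0.5421 -0.8662]
1 [156.6635 129.9913] 45 nut offset mm [-3.6309  1.3471]
2 empty 0
drift side/top 253 42 socket vs r 38 129 tape,brush 1 0
```

```bash
python3 - <<'E'
from k import *
tub=np.array([.4178,-.2301]); B=plane("top",(228.4,215.7),.018)[:2]
r=[]
for op in (.034,.037,.040):
  for y in range(-90,90,5):
    a=np.radians(y); A1=np.array([np.cos(a),np.sin(a)]); B1=np.array([-A1[1],A1[0]])
    for la in (-.002,0,.002):
      for lo in (-.007,-.004,0,.004,.007):
        g=B+la*A1+lo*B1; P=np.array(rect(g,a,1,op)+rect(g,a,-1,op)); r.append((min(.066-np.linalg.norm(P-tub,axis=1).max(),op/2-abs(la)-.0125),y,op,la,lo,g))
b=max(r,key=lambda v:v[0]); print(B,b)
w=pick(b[5],b[1],op=b[2]); print("w",w)
if w>.015: place(2)
s,t=away(); print("tray",tray(t)); st()
g=cv2.cvtColor(t,cv2.COLOR_BGR2GRAY)
for r in range(204,226): print(r,"".join("%x"%(v//16) if v<208 else "." for v in g[r,216:250]))
for r in range(108,126): print(r,"".join("%x"%(v//16) if v<208 else "." for v in g[r,147:170]))
for nm,im in (("0",cv2.imread("pics/side0.png")),("l",cv2.imread("pics/ls.png")),("now",s)):
    m=cv2.inRange(cv2.cvtColor(im,cv2.COLOR_BGR2HSV),(8,110,90),(28,255,255))
    print(nm,[(y,*( (lambda x:(x.min(),x.max()) if len(x) else ())(np.where(m[y,275:300])[0]+275))) for y in (191,200,215,226,245,262,272)],[y for y in range(180,300) if (m[y,287]>0)!=(m[y-1,287]>0)])
E
```

```text
[ 0.3938 -0.1879] (np.float64(0.004295665812206181), 30, 0.034, 0, -0.007, array([ 0.3973, -0.1939]))
desc False
116.0 pos [ 0.3976 -0.1943  0.0836] rot [179.9827   0.0538 119.9998] F [ 0.6149 -0.0199  0.6066] w 0.0336
116.3 pos [ 0.3978 -0.1944  0.0841] rot [179.9825   0.0862 120.0004] F [-1.945   0.6808  5.3027] w 0.0202
w 0.01989733735209766
tray hidden, use stored
place True
119.8 pos [0.6744 0.0182 0.098 ] rot [ 179.9663   -0.0282 -176.694 ] F [0.9251 0.3836 5.0559] w 0.0203
tray (array([0.5989, 0.0139]), array([0.9983, 0.0581]), np.float64(0.19418717500371593), np.float64(0.04613175219172549))
123.7 pos [ 0.3005 -0.4997  0.3599] rot [-179.9992   -0.0095   90.0572] F [-0.0364 -1.2034  0.0827] w 0.036
204 566665c...........................
205 466666b...........................
206 566666a...........................
207 566667a...........................
208 566667b...........................
209 466667c...........................
210 466666c...........................
211 666664c...........................
212 956665b...........................
213 c56665a.......................
[... 1127 characters left out ...]
 (245, np.int64(285), np.int64(291)), (262, np.int64(284), np.int64(290)), (272, np.int64(284), np.int64(289))] [192, 230, 240, 277]
l [(191, np.int64(288), np.int64(295)), (200, np.int64(287), np.int64(298)), (215, np.int64(284), np.int64(297)), (226, np.int64(285), np.int64(296)), (245, np.int64(286), np.int64(291)), (262, np.int64(285), np.int64(290)), (272, np.int64(284), np.int64(289))] [192, 230, 240, 277]
now [(191, np.int64(288), np.int64(295)), (200, np.int64(287), np.int64(298)), (215, np.int64(286), np.int64(297)), (226, np.int64(285), np.int64(296)), (245, np.int64(286), np.int64(291)), (262, np.int64(285), np.int64(290)), (272, np.int64(284), np.int64(289))] [192, 230, 240, 277]
```

```bash
python3 - <<'E'
from k import *
import glob
s,t=save("z")
hsv=cv2.cvtColor(t,cv2.COLOR_BGR2HSV); m=cv2.inRange(hsv,(0,0,100),(180,80,255)); ce,d,_,_=tray(t); nn=np.array([-d[1],d[0]])
for i in (-2,-1,0,1,2):
    c=ce+d*.038*i; X=proj("top",[*c,.015]); mm=np.zeros_like(m); pts=np.array([proj("top",[*(c+d*a*.019+nn*b*.0175),.0165]) for a,b in((1,1),(1,-1),(-1,-1),(-1,1))]).round().astype(int); cv2.fillConvexPoly(mm,pts,255)
    k=(m&mm); n,l,S,C=cv2.connectedComponentsWithStats(k)
    if n>1:
        j=1+np.argmax(S[1:,4]); q=plane("top",C[j],.020)[:2]-c; print(i,S[j].tolist(),C[j],"along,across mm",q@d*1000,q@nn*1000)
for r in range(160,210): pass
# side view of tray
for i in (2,-1):
    c=ce+d*.038*i; print("side px",i,proj("side",[*c,.0165]))
x,y=proj("side",[*(ce+d*.076),.02]).round().astype(int)
for r in range(y-8,y+8): print(r,"".join("%x"%(v//16) for v in s[r,x-16:x+14,1]),"".join("%x"%(v//16) for v in s[r,x-16:x+14,2]))
E
```

```text
-1 [154, 151, 8, 7, 47] [157.5745 154.4043] along,across mm 4.728756806236024 -1.3351678771108684
0 [153, 140, 9, 8, 49] [156.898  143.0612] along,across mm -1.0029279143956662 -0.8134593325667767
1 [152, 128, 9, 7, 48] [155.8333 130.9583] along,across mm -4.297695119101187 0.759374809747437
2 [151, 112, 8, 7, 46] [154.3913 114.7609] along,across mm 4.527176819151176 2.9947059666731954
side px 2 [304.5414 180.8409]
side px -1 [272.0823 182.7906]
172 ddccb7543333333333333333333333 dddcb7333333334333333333333333
173 ddccb9633333333333333333333333 dddcb9423333333333333333333333
174 ddccba643333333333333333333333 dddcca423333333333333333333333
175 dddcba643333333333333333333333 dddccb423333333333333333333333
176 dddcca653333333333333333333333 dddccb533333333333333333333334
177 dddcca6643333366669999999bccbb dddccb633333336666a999999cccbb
178 dddccb76acccca9bccd9cddccddddc ddddcb639cccccccddeddddddeeedd
179 bbbaaa757999977cddd9acdddddddc bbbbaa73aeeddc9ddefeddeeeeeddc
180 9aaaa96532211228bcccb9aabbbccb 9bbaaa636ccaa839dfffebbccbbddc
181 bcccbb9542211239cdddd87876678a ccdccb9447e9874ceffffbaa86689b
182 cdddcba572121569ccdddc86322348 ddddccb445aea98ceffffeb8433359
183 cdddcca662124678abbccdc8543357 ddddccb5355ba99bdeefffea753469
184 cdddcca6621467777889abb9877677 ddddccb63abaa999aabddeeba99899
185 cdddccb76226776666777898887776 dddddcb737a999999999abcbbaaa99
186 cdddccb86326766654445777777776 cddddcb8357899987656699999a998
187 ccddccb95326665422223546677676 cddddcb94578997532223668999998
```

```bash
python3 - <<'E'
from k import *
t=cv2.imread("pics/zt.png"); g=cv2.cvtColor(t,cv2.COLOR_BGR2GRAY)
for r in range(112,186,2): print(r,"".join("%x"%(v//16) for v in g[r,205:312]))
E
```

```text
112 588887443322234755434322232249734566665599999999999999aabbbccccbbba99999999999aa65447eddddddeeeeeeeeeeeecba
114 68889996445654333333346699644445656666665899999999999abbbbcccccbbaaaaaaaaa988999984446232334444444444433333
116 5659999a96544433565665444444566666a66666659999999999abbbbcccccbbaaa9aaabbbbaaaa9994432222222222222222223222
118 6666666666666654444455556665666666555666666655666666677777cbbbbbaa99aaabbbbbbbbaaa4322333333333344444444455
120 6666677666665666666666666666666666666666655666666777777777bbbbbbaa9999abbbcbbbbbbb9555667777777777777777777
122 6677777766666666666aa66666666666666666666666666666676666777bbbbba99aaaabbccccccccccc88887787888877787777777
124 7777777777777777766bb76666666666666666666666666666666666667aaaaa9999aabbbcccccccccdcdc788888888888889dccccb
126 8888888888888888888bbbbb77888888888887777777777776777777679999999999abbbbbccccccccddcddcccccccccccccccccccc
128 ccccccccccccccccbbbbbcbbbbbbbccbbbbbbbbbbbbbbbbbbaaaaaaaaaaaaaaaa99aabbbcccccccdddccccdccccccccccccccdccccc
130 cccccdddcccccccccccccccbbbbbbcbbbbcbbbbbbbbbbbccbbbbbbbbbbbbbbbbbaaabbbcccccddcddccccdcc
[... 2343 characters left out ...]
cccccccccccccccc8cccccccbbbb
174 dcccccccccccba9999aaaaa7aaa9999998888877788888999aaaabbcccccccccccccccccccccccccccccccccccccccccccbbbbbbbaa
176 ccccccccccccca99999999a999999999888778877888899999aaabbcbbbbccbcccccccccccccccccccccccccccccccccccbbbabaaaa
178 ddccdcccccccccaa99a9999999998879aa9abaaaba9baa8889aaabbbbbbbbbbbbbbbbbbbbbbbbbcbccccbcccbbbbbbbbbbaaaaaa999
180 ddcdddddddcccccbaa99999999a9cddcca97655666aacccddbbaaaabbaaaaaaaaaaaaaaaaaaaabbbbbccbbbbbbbbbbbaa9999998898
182 cccdcdddddcccdccccaa99a9ddc85566666666666666666658cddcaa999999999aaaa999aa999aabbbbbaaaaaaaa999999999999998
184 dccdcddddddccccccccaaed846666666666566555656666666664bcdb9999999aaa99999999aaaaa9999999999999999999999999a9
```

```bash
python3 -c "
from h import *
st(); robot.job_done()"
```

```text
123.8 pos [ 0.3003 -0.4998  0.3599] rot [-179.9987   -0.0094   90.033 ] F [-1.093   0.5376  0.0273] w 0.0361
the job is handed in; nothing more can be done
```

I handed the job in at 123.8 s. The socket is empty and back in the rest, the drift is on its hook, and all four nuts found are in pockets of their own in the red tray. `job_done()` gave no verdict.

**What went wrong and was mended:**
- **Socket pulled out:** I drove the drift fully through the socket until its collar touched. As I withdrew it, it dragged the socket out of the rest and into the tub. I picked the socket up and seated it again.
- **Drift dropped:** I did not check a guard stop while hanging the drift, and let it go short of the hook. I picked it up off the bench and hung it properly.
- **Nuts against the wall:** The nuts lay against the tub wall under the rest. I dragged the tub clear and jerked it twice to free them. One grasp came down on top of a nut and was repeated.

**Last checks:**
- **Nuts:** Top-view pixels put each nut within about 6 mm of its pocket's middle. The last two nuts touched a pocket wall as they were let go. The tub is empty, and no stray nut shows on the bench where it first stood.
- **Drift:** In the side view its edges are within a pixel or two of the starting picture.
- **Socket:** I viewed it seated after putting it back. A later picture comparison showed some changed pixels around it (38 in the side view, 129 in the top view). I put these down to arm shadow and did not look again, having no picture views left.
- **Tape measure and brush:** They showed no change in the top view.
- **Tub and tray:** The tub stayed upright and the tray did not move.

The nut count rests on pictures and rough force readings: one nut was in the tub at the start, and four were there after the push. I could not tell for certain whether two or three came out of the socket.

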